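# Fish the dropped bangles out from under the polishing stand and close its port

## Task

Bangles have dropped through the open port in the deck of the polishing stand and lie in the low gap under it: take the reacher from its cradle and, squeezing its trigger to close its jaws, bring every bangle out and lay it flat in the shallow steel tray, without ever touching a bangle with the gripper itself. When all are in the tray, put the reacher back in its cradle the way it lay, and fit the loose cover plate into the port, pressing it down until it lies level and flush with the deck. Leave everything else where it is.

Things in the scene. Friction and masses are not known exactly. Their poses are not given: they have to be found in the camera images.
- stand_mid (a point): Polishing stand, a plywood plinth 560 mm long (y), 150 deep (x): this point is on the bench under its middle; x to its back, y to its left end. Gap under the deck 82 mm high, deck top at 102; a dust slot in the deck at x 34 to 66. Front (-x) open; 18 mm end panels; at the back a lip 10 mm high, 9 thick. Motor on the deck at y -125 to -255 mm, 226 mm high over the bench; a 124 mm buff, top at 239, overhangs the right end.
- port (a point): Centre of the open port, level with the deck's top; 20 mm before and 150 left of its middle; axes as the stand's. Rebate 93 mm (x) by 123 (y), 10 deep; the cover rests on its 8 to 9 mm ledge. In its +y and -y walls a spring ball catch sticks out 3.5 mm: a cover laid in stops some 5 to 9 mm proud, maybe tilted, until pressed down past the catches with some 5 to 20 N.
- cover_knob (a point): Loose cover plate, aluminium, 88 mm (x) by 120 (y), 10 thick, 220 g, on the deck between port and motor, with an upright black knob 25 mm across and 32 tall in its middle. This point: on the knob's axis, 20 mm above the plate's top face, 12 below the knob's top. Fully home it is 20 mm above the port point. x, y along the plate's sides; a half turn makes no difference.
- bangle1_mid (a point): Centre (half-way up) of a polished steel bangle: a plain ring 64 mm across outside, 54 inside, 24 high, 50 to 100 g, lying flat (z is the ring's axis) on the bench under the stand. May be absent.
- bangle2_mid (a point): Centre (half-way up) of a polished steel bangle: a plain ring 64 mm across outside, 54 inside, 24 high, 50 to 100 g, lying flat (z is the ring's axis) on the bench under the stand. May be absent.
- bangle3_mid (a point): Centre (half-way up) of a polished steel bangle: a plain ring 64 mm across outside, 54 inside, 24 high, 50 to 100 g, lying flat (z is the ring's axis) on the bench under the stand. May be absent.
- reacher_grip (a point): Reacher, a 350 mm pick-up tool, 300 g, used lying flat. Middle of its hand grip, 28 mm above the underside; x to the jaws, y left, z up. Taken from above across y: black handle at y -28 mm, grey trigger bar at +28 (56 wide when out, 44 when squeezed), both from x -50 to +50, 44 high. Balanced near here; 40 mm wide head to x 100, heavy butt to x -110.
- reacher_trigger (a joint): Trigger travel in m: 0 out (jaws open), 0.012 fully in, about 0.0075 when a bangle stops the jaws. Spring: 16 N to start it, 20 N at its end; so a grip of 8 to 13 N carries the tool with open jaws, 35 to 45 N closes them firmly. As the trigger goes in, a gripper that stays put shifts the tool to its own +y by half the travel.
- reacher_jaws (a point): Midway between the reacher's jaw pads, 200 mm ahead of and 14 below the grip point, 14 above the underside; same axes. Pads: x -36 to +34 mm, 2 to 26 mm above the underside; the jaw arms and tube behind them start 15 mm above it. Open: pads parallel, 88 mm apart, 104 over all. They swing about pivots 70 mm behind by up to 0.27 rad (tips then some 30 mm apart).
- cradle_seat (a point): Reacher's wooden cradle, fixed: on top of its 8 mm thick, 70 wide board (x -105 to +95 mm). With the reacher home its grip point is 28 mm straight above and the axes agree. Cheeks 26 mm high flank its head (x 73 to 91, 54 apart) and its 22 mm wide butt (x -83 to -101, 36 apart), about 7 mm free each side. The jaws hang out ahead.
- tray_floor (a point): Middle of the floor of the shallow stainless tray, fixed: floor 4 mm above the bench, 130 mm (x) by 310 (y) inside, walls 4 thick, rim 10 mm above the bench. x points away from the robot, y along the tray.
- jar: Bystander: amber glass jar with a steel lid, 72 mm across, 85 mm high. Origin under its centre.
- compound_bar: Bystander: reddish bar of polishing compound, 110 x 42 x 34 mm. Origin under its centre.
Mind the look-alikes: they are no part of the job. What is shaped like the part that bears bangle1_mid but orange is not meant.

How it is judged:
On the way, in this order (a step that is already met when the one before it is completed fails the run):
1. a bangle is lifted in the reacher's squeezed jaws (value of joint reacher_trigger above 0.004 m and ((height (world z) of bangle1_mid above 0.028 m and distance between bangle1_mid and reacher_jaws below 0.03 m) or (height (world z) of bangle2_mid above 0.028 m and distance between bangle2_mid and reacher_jaws below 0.03 m) or (height (world z) of bangle3_mid above 0.028 m and distance between bangle3_mid and reacher_jaws below 0.03 m))), for 0.2 s.
2. every bangle lies in the tray (x of bangle1_mid in the frame of tray_floor between -0.045 and 0.045 m and y of bangle1_mid in the frame of tray_floor between -0.135 and 0.135 m and z of each of bangle1_mid, bangle2_mid, bangle3_mid in the frame of tray_floor below 0.017 m and (angle between bangle1_mid's own z axis and vertical below 0.15 rad or angle between bangle1_mid's own z axis and vertical above 2.99 rad) and x of bangle2_mid in the frame of tray_floor between -0.045 and 0.045 m and y of bangle2_mid in the frame of tray_floor between -0.135 and 0.135 m and (angle between bangle2_mid's own z axis and vertical below 0.15 rad or angle between bangle2_mid's own z axis and vertical above 2.99 rad) and x of bangle3_mid in the frame of tray_floor between -0.045 and 0.045 m and y of bangle3_mid in the frame of tray_floor between -0.135 and 0.135 m and (angle between bangle3_mid's own z axis and vertical below 0.15 rad or angle between bangle3_mid's own z axis and vertical above 2.99 rad)), for 0.2 s.
3. the cover plate is pressed down flush in the port (z of cover_knob in the frame of port below 0.0225 m and angle between cover_knob's own z axis and vertical below 0.04 rad and horizontal distance between cover_knob and port below 0.008 m), for 0.2 s.
At the end, for the whole second after the job is handed in: Every bangle lies flat on the tray floor; the cover plate is home in the port, its knob point at most 22.5 mm over the deck, tilt under 0.04 rad; the reacher lies level in its cradle, jaws to the front, within 20 mm along and 15 mm across; all released and at rest (all of step 2 and all of step 3 and x of reacher_grip in the frame of cradle_seat between -0.02 and 0.02 m and y of reacher_grip in the frame of cradle_seat between -0.015 and 0.015 m and z of reacher_grip in the frame of cradle_seat below 0.034 m and x of reacher_jaws in the frame of cradle_seat above 0.15 m and angle between reacher_grip's own z axis and vertical below 0.08 rad and linear speed of each of bangle1, bangle2, bangle3, cover, reacher below 0.02 m/s); the robot touches nothing.
It fails at once if a bangle is touched by the gripper or arm (contact force between any of the fingers, the arm and bangle1 above 0.5 N or contact force between any of the fingers, the arm and bangle2 above 0.5 N or contact force between any of the fingers, the arm and bangle3 above 0.5 N).
It fails at once if a bystander (jar, compound bar, cup, hammer, brush, buffs or mandrel) is moved by more than 30 mm (distance of any of jar, compound_bar, cup, mallet, bristle, buffs, mandrel from where it was at the start of the episode above 0.03 m).
Of bangle1, bangle2, bangle3 only 2 to 3 are there at a start; the rules pass over those that are not, and their reading is None.
At some moment in a run one of bangle1, bangle2, bangle3 may be knocked a few centimetres aside while the robot is not near it.
It also fails if it takes over 210 s, if anything falls off the work surface, if the arm or the gripper's body presses on something with over 40 N, if the wrist force passes 120 N, or if a joint passes its speed limit or range.

## Robot

A 6-joint arm with a two-finger parallel gripper is mounted at the origin on the work surface. World frame = base frame: x ahead of the robot, y to its left, z up, the work surface at z = 0. Lengths are in m, angles in rad, forces in N, time in s.
With the tool pointing down it reaches from about 0.3 to 0.875 m from the base axis. Payload 6.4 kg.
Tool frame: the origin (TCP) lies between the finger pads; the fingertips stand 19 mm ahead of it and the grasp point (between the pads) is the TCP (ctrl.tips_ahead is the z of the fingertips in the tool frame, in m); z points along the fingers, y is the line along which they close (so a half turn about z gives the same grasp; the last joint's range is limited). The gripper opens to 85 mm and grips with 20 to 120 N. Pads are 22 mm wide; open, the fingers measure 114 mm over their backs; the gripper's body (76 mm by 85 mm) begins 54 mm behind the grasp point. The pads swing forward as they close: fully open they stand 13 mm farther back than shut.
Start: joints at [-1.516, 0.181, 1.607, -0, 1.354, -0.206], TCP at [0.148, -0.556, 0.25] pointing down, gripper open.
Joint ranges: [-2.99, 2.99], [-0.89, 2.07], [0.3, 2.58], [-1.14, 4.28], [0, 2.63], [-3.12, 3.12]. Speed limits (rad/s): [2.57, 2.57, 3.01, 3.14, 3.14, 3.14].

## Interface

Orientations are given as a unit quaternion [w, x, y, z].
In Python, from bench import readout, vision, ctrl gives the robot as it stands.
- The arm moves only by the tool play_rows, never from a script. Its arguments are lists of equal length, an entry for each row: "xyz": the shift along the tool's x, y, z in mm, a list of three; "rot": the turn, a rotation vector about the tool's x, y, z in rad, a list of three; "grip": the opening, from 0 (shut) to 1 (fully open). In form: {"xyz": [[x, y, z], ...], "rot": [[rx, ry, rz], ...], "grip": [grip, ...]}. A call has exactly 10 rows; each row is the pose to reach, as a shift and turn from the pose commanded when the call began, along the tool's axes at that moment; what a row does not reach only later rows make up. A row lasts 1/8 s, in which the tool goes at most 62.5 mm and 10.7 degrees, less where a joint would pass 70% of its speed; a pose out of reach is approached as far as the arm can. A call with a gripper value outside its range is refused whole. The fingers move at their own pace and stop on an object; the grip force is fixed at half the most. Time passes only in rows, so rows that repeat a pose let the fingers close, or fill a call up. It gives the time, the measured TCP pose, the force, the opening and the grip force at its end, in the units of the state.
- readout.get_obs(): the state, without advancing time (a new reading comes with each control period).
- vision.camera(name): name is "scene" or "top" or "wrist"; returns a dict with "color" (400x640x3 uint8, red, green, blue), "depth" (400x640 float32, m along the optical axis (not along the pixel's ray), 0 where there is no reading), "camera_matrix" (3x3 intrinsics, pixels), "extrinsics" (4x4, takes a point from camera to world coordinates); the wrist camera has in their place "hand_eye" (4x4, takes a point from camera to tool coordinates, whose origin is the TCP and whose axes are the flange's). Camera axes: x right, y down, z forward; pixel columns grow to the right and rows downward; lengths in m; the calibration is good to about 2 mm. A picture is of the moment at which its call begins: read the wrist's pose just before it.
- ctrl.hand_in(): hands the job in; it is judged then, once.
The state is a dict: "time_s": time; "q": joint angles; "dq": joint speeds; "joint_efforts": joint torques, N m; "eef_pos": TCP position; "eef_rot": TCP orientation; "wrist_force": force on the tool from outside, world axes, zero at the start; "torque": the same for the moment, N m; "opening": opening from 0.0 (shut) to 1.0 (fully open); "grasp_force": force on a finger pad.
Only numpy, scipy, OpenCV 4.12 (cv2) and the standard library are available. Lean on these libraries where they do the work, as an engineer would, in place of code of your own. Each camera call takes 0.05 s, during which the arm holds its last target. There are 200 camera calls.

## Working session

There is one attempt and no reset: what is moved stays moved. The work goes in short steps, Python scripts to look and compute and a tool call to move; the robot and the scene stay as the last step left them, time stands still between calls to the robot, and variables do not carry over. Pictures are saved under pics/ and viewed, at most 14 in all, crops included, and the job is handed in when it is done.

Besides the shell and the picture viewer there is one more tool, called after "Emit:" as name(argument=value, ...), one argument or row to a line, values as JSON. play_rows: Moves the arm, as the interface text tells. Its arguments: {"type":"object","properties":{"xyz":{"type":"array","items":{"type":"array","items":{"type":"number"}}},"rot":{"type":"array","items":{"type":"array","items":{"type":"number"}}},"grip":{"type":"array","items":{"type":"number"}}},"required":["xyz","rot","grip"]}

```bash
ls; mkdir -p pics; cat > h.py <<'E'
import numpy as np, cv2
from scipy.spatial.transform import Rotation as R
from bench import readout, vision, ctrl
def obs():
    o=readout.get_obs(); q=o['eef_rot']; return o, np.array(o['eef_pos']), R.from_quat([q[1],q[2],q[3],q[0]])
def cam(n):
    o,p,r=obs(); c=vision.camera(n)
    if n=='wrist':
        T=np.eye(4);T[:3,:3]=r.as_matrix();T[:3,3]=p; c['T']=T@np.array(c['hand_eye'])
    else: c['T']=np.array(c['extrinsics'])
    c['K']=np.array(c['camera_matrix']); return c
def save(c,n,crop=None,f=1):
    im=c['color'][...,::-1]
    if crop: u0,v0,u1,v1=crop; im=im[v0:v1,u0:u1]
    cv2.imwrite('pics/'+n,cv2.resize(im,None,fx=f,fy=f,interpolation=cv2.INTER_CUBIC))
def ray(c,u,v):
    d=c['T'][:3,:3]@np.linalg.inv(c['K'])@np.array([u,v,1.]); return c['T'][:3,3],d
def onz(c,u,v,z):
    o,d=ray(c,u,v); return o+d*(z-o[2])/d[2]
def cloud(c):
    h,w=c['depth'].shape; u,v=np.meshgrid(np.arange(w),np.arange(h)); d=c['depth']
    p=np.stack([u,v,np.ones_like(u)],-1)@np.linalg.inv(c['K']).T*d[...,None]
    P=p@c['T'][:3,:3].T+c['T'][:3,3]; P[d==0]=np.nan; return P
def proj(c,P):
    P=np.linalg.inv(c['T'])@np.append(P,1); q=c['K']@P[:3]; return q[:2]/q[2]
E
python3 - <<'E'
from h import *
for n in ['scene','top']:
    c=cam(n); save(c,n+'0.png',f=1.25); print(n,c['T'].round(3).tolist(),c['K'].tolist())
    np.savez('pics/'+n+'0.npz',P=cloud(c),color=c['color'],depth=c['depth'],T=c['T'],K=c['K'])
E
```

```text
pics
scene [[0.407, 0.516, -0.754, 1.864], [0.913, -0.251, 0.322, -0.62], [-0.023, -0.819, -0.573, 1.094], [0.0, 0.0, 0.0, 1.0]] [[514.4112697188182, 0.0, 325.85370487311275], [0.0, 514.4112697188182, 199.09920086142782], [0.0, 0.0, 1.0]]
top [[0.013, -0.989, 0.146, 0.352], [-1.0, -0.013, 0.001, -0.072], [0.001, -0.146, -0.989, 1.529], [0.0, 0.0, 0.0, 1.0]] [[383.09158185522455, 0.0, 319.81783315234486], [0.0, 383.09158185522455, 199.2330321296358], [0.0, 0.0, 1.0]]
```

View pics/scene0.png

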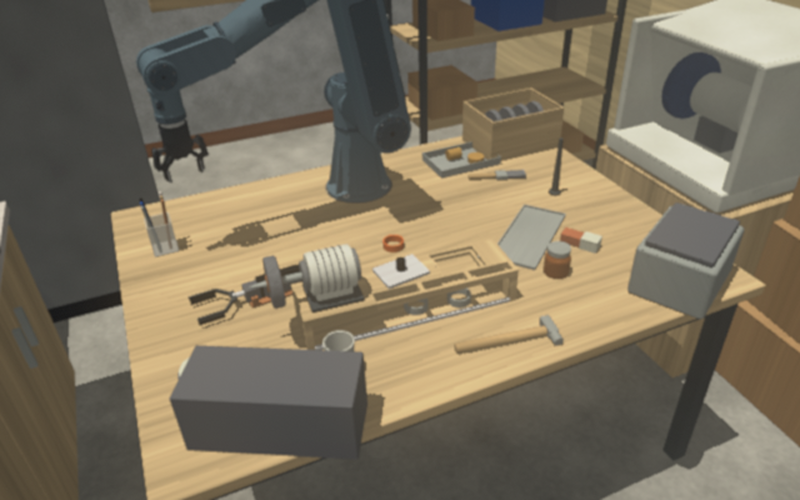

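View pics/top0.png

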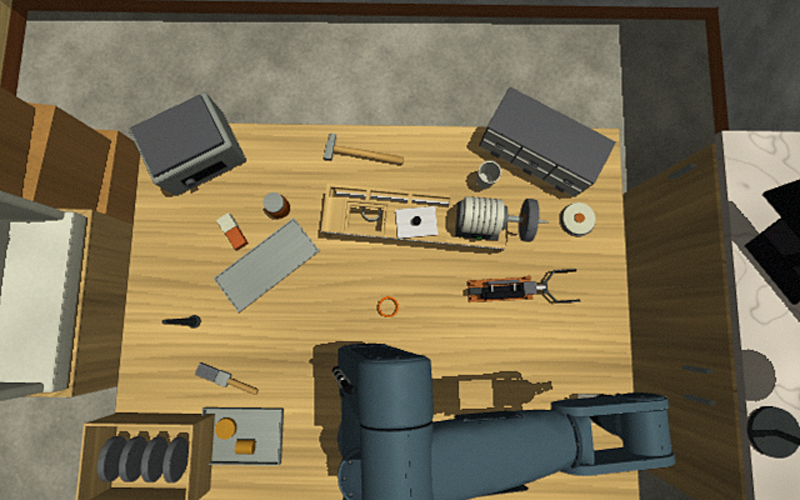

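The scene view (from behind) shows two bangles under the deck at about (418,308) and (459,297), and an orange decoy ring in front of the stand. The top view shows the stand at (415,218), reacher at (520,290), tray at (267,265), cover knob at (416,221) and port at (367,217).

```bash
python3 - <<'E'
from h import *
d=np.load('pics/top0.npz'); c={'T':d['T'],'K':d['K']}; P=d['P']; im=d['color']; hsv=cv2.cvtColor(im,cv2.COLOR_RGB2HSV)
def box(name,m,z=None,roi=None):
    m=m.astype(np.uint8)
    if roi: mm=np.zeros_like(m); u0,v0,u1,v1=roi; mm[v0:v1,u0:u1]=1; m=m&mm
    n,l,s,_=cv2.connectedComponentsWithStats(m); 
    if n<2: print(name,'none');return
    k=1+s[1:,4].argmax(); vs,us=np.where(l==k); zz=np.nanmedian(P[vs,us,2]); z=zz if z is None else z
    X=np.array([onz(c,u,v,z)[:2] for u,v in zip(us,vs)]).astype(np.float32)
    r=cv2.minAreaRect(X*1000); print(name,'n',len(us),'zmed',round(float(zz),4),'c',np.round(r[0],1),'size',np.round(r[1],1),'ang',round(r[2],2),'mean',X.mean(0).round(4))
Z=P[...,2]
S=lambda *a:tuple(int(x/1.25) for x in a)
print('bench z',np.nanmedian(Z[S(0,330)[1],200:300]))
box('deck',(abs(Z-.102)<.008),.102,S(300,175,530,265))
box('cover',(hsv[...,1]<60)&(hsv[...,2]>130)&(abs(Z-.112)<.02),.112,S(385,195,445,245))
box('knob',(hsv[...,2]<60),.144,S(405,205,430,235))
box('tray',(hsv[...,1]<50)&(abs(Z)<.03),.004,S(205,215,325,315))
box('reacher dark',(hsv[...,2]<75)&(Z<.1),.05,S(455,265,590,312))
box('reacher tall',(Z>.035)&(Z<.1),.05,S(455,265,590,312))
box('cradle',(hsv[...,1]>150)&(Z<.1),.03,S(455,265,545,312))
box('jar',(Z>.06)&(Z<.12),.085,S(255,185,295,225))
box('orange',(hsv[...,1]>160)&(hsv[...,0]<14),.02,S(370,290,405,325))
c2=np.load('pics/scene0.npz');cc={'T':c2['T'],'K':c2['K']}
for u,v in [(418,308),(459,297)]: print('bangle guess',onz(cc,u/1.25,v/1.25,.012).round(3))
cv2.imwrite('pics/t1.png',cv2.resize(im[130:260,230:490,::-1],None,fx=3,fy=3,interpolation=cv2.INTER_CUBIC))
E
```

```text
bench z -0.00022457380267326688
deck n 2563 zmed 0.1015 c [ 664.3 -112.9] size [559.6 153.2] ang 85.38 mean [ 0.6554 -0.0773]
cover n 679 zmed 0.111 c [ 642.5 -117.8] size [ 92.  119.5] ang 6.42 mean [ 0.6434 -0.1175]
knob n 38 zmed 0.1427 c [ 642.5 -117.4] size [22.6 22.2] ang 0.76 mean [ 0.6417 -0.1161]
tray n 2711 zmed 0.0039 c [521.6 357.5] size [137.8 318.2] ang 39.06 mean [0.5204 0.3584]
reacher dark n 442 zmed 0.0463 c [ 443.5 -364. ] size [ 53.9 190.4] ang 4.2 mean [ 0.442  -0.3733]
reacher tall n 386 zmed 0.049 c [ 441.9 -393.4] size [ 46.1 223.9] ang 7.08 mean [ 0.4405 -0.3987]
cradle n 188 zmed 0.0081 c [ 468.8 -382. ] size [ 31.7 198.1] ang 4.57 mean [ 0.4737 -0.3686]
jar n 236 zmed 0.0837 c [703.1 322.6] size [67.7 62.6] ang 47.49 mean [0.7034 0.3232]
orange n 67 zmed 0.0223 c [392.1 -33.8] size [60.8 60.6] ang 45.79 mean [ 0.391  -0.0329]
bangle guess [ 0.697 -0.097  0.012]
bangle guess [0.703 0.02  0.012]
```

View pics/t1.png

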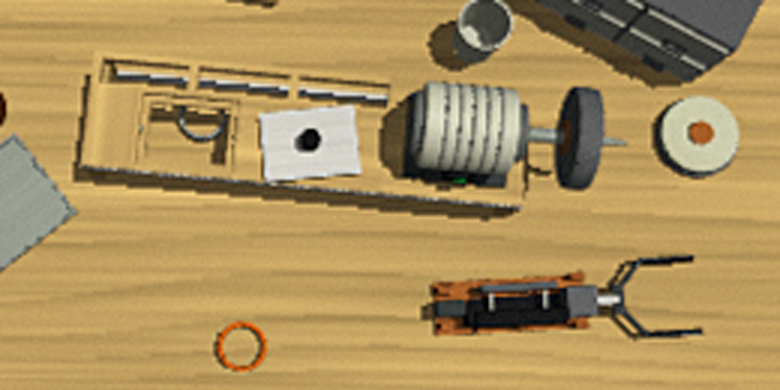

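The crop shows the cover with its knob at (310,140), a bangle visible inside the port at (203,120), the orange decoy at (241,346), and the reacher with jaws towards -y.

```bash
cat >> h.py <<'E'
def down(yaw): # tool y axis (closing) at world yaw+90, tool z down ; yaw = world direction of tool x
    return R.from_euler('z',yaw)*R.from_euler('x',np.pi)
def goto(p,r,cur=None):
    o,p0,r0=obs()
    if cur: p0,r0=cur
    s=r0.inv().apply(np.array(p)-p0)*1000; w=(r0.inv()*r).as_rotvec()
    print('shift',s.round(1).tolist(),'rot',w.round(4).tolist(),'rows>=',max(np.linalg.norm(s)/62.5,np.degrees(np.linalg.norm(w))/10.7).round(1))
E
python3 - <<'E'
from h import *
o,p,r=obs(); print(p,r.as_matrix().round(3).tolist(),o['opening'],o['wrist_force'],o['time_s'])
print(np.array(vision.camera('wrist')['hand_eye']).round(4).tolist(), vision.camera('wrist')['camera_matrix'])
yaw=np.arctan2(*r.apply([1,0,0])[1::-1]);print(yaw)
for y in (-1.49,1.65,-1.57+3.14): goto([.443,-.375,.33],down(y))
E
```

```text
[ 0.14825692 -0.55507151  0.24945869] [[0.966, 0.258, -0.0], [0.258, -0.966, 0.002], [0.0, -0.002, -1.0]] 1.0033365008926525 [ 0.27441947 -0.0950264   0.54384652] 0.1
[[-0.0001, -0.9555, -0.2949, 0.0755], [1.0, 0.0001, -0.0007, -0.0003], [0.0007, -0.2949, 0.9555, -0.1239], [0.0, 0.0, 0.0, 1.0]] [[317.26049045   0.         317.96565286]
 [  0.         317.26049045 205.62756107]
 [  0.           0.           1.        ]]
0.26080148544348375
shift [331.2, -98.2, -80.1] rot [-0.001, 0.0008, 1.7508] rows>= 9.4
shift [331.2, -98.2, -80.1] rot [-0.0007, -0.0009, -1.3892] rows>= 7.4
shift [331.2, -98.2, -80.1] rot [-0.0008, -0.0009, -1.3092] rows>= 7.0
```

Emit:
play_rows(
  xyz=[
    [41,-12,-10],
    [82,-24,-20],
    [124,-36,-30],
    [165,-49,-40],
    [207,-61,-50],
    [248,-73,-60],
    [290,-86,-70],
    [331,-98,-80],
    [331,-98,-80],
    [331,-98,-80],
  ],
  rot=[
    [0,0,-0.17],
    [0,0,-0.34],
    [0,0,-0.51],
    [0,0,-0.68],
    [0,0,-0.85],
    [0,0,-1.02],
    [0,0,-1.19],
    [0,0,-1.39],
    [0,0,-1.39],
    [0,0,-1.39],
  ],
  grip=[1,1,1,1,1,1,1,1,1,1],
)

```text
time_s: 1.45
eef_pos: [0.4425, -0.3755, 0.3298]
eef_rot: [-0.0, 0.679, 0.734, -0.0]
wrist_force: [-0.2, 0.7, 0.5]
opening: 1.0
grasp_force: 0.0
```

```bash
python3 - <<'E'
from h import *
o,p,r=obs(); print(p,o['q'])
c=cam('wrist'); save(c,'w1.png')
np.savez('pics/w1.npz',P=cloud(c),color=c['color'],T=c['T'],K=c['K'])
th=np.radians(47); yaw=np.radians(-4.6); f=np.array([np.cos(yaw),np.sin(yaw),0]); u=np.array([0,0,1.])
z=np.cos(th)*f-np.sin(th)*u; x=-np.sin(th)*f-np.cos(th)*u; y=np.cross(z,x)
goto([.48,-.10,.151],R.from_matrix(np.c_[x,y,z]))
E
```

```text
[ 0.4424568  -0.37549548  0.32979055] [-9.07876179e-01  1.38300462e-01  1.49550194e+00 -4.81341025e-04
  1.50860281e+00 -9.86808714e-01]
shift [271.9, 59.5, 178.8] rot [-0.5286, -0.6205, -1.3409] rows>= 8.4
```

View pics/w1.png

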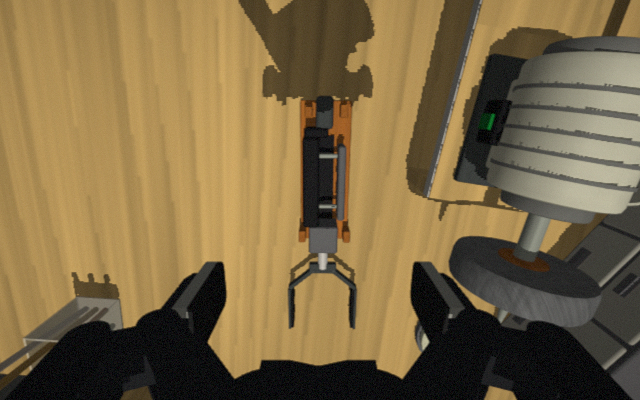

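The wrist view shows the reacher from above: handle at (310,180), trigger bar at (341,182), jaw tips at (292,325) and (353,325).

```bash
python3 - <<'E'
from h import *
d=np.load('pics/w1.npz'); c={'T':d['T'],'K':d['K']}; P=d['P']; im=d['color']; hsv=cv2.cvtColor(im,cv2.COLOR_RGB2HSV); Z=P[...,2]
roi=np.zeros(Z.shape,bool); roi[90:330,285:362]=1
m=roi&(Z>.012)&(Z<.08)
def st(n,mm):
    q=P[mm]; print(n,len(q),'mean',q.mean(0).round(4),'min',np.percentile(q,3,axis=0).round(4),'max',np.percentile(q,97,axis=0).round(4))
head=np.zeros_like(roi);head[222:248,308:340]=1; st('head',head&m&(Z>.03))
h=np.zeros_like(roi);h[130:232,300:320]=1; st('handle',h&m&(Z>.035)&(hsv[...,2]<60))
t=np.zeros_like(roi);t[140:225,334:348]=1; st('trig',t&m&(Z>.035))
b=np.zeros_like(roi);b[95:128,314:336]=1; st('butt',b&m&(hsv[...,1]<90))
for n,(u0,u1) in {'jl':(286,300),'jr':(345,360)}.items():
    j=np.zeros_like(roi);j[285:329,u0:u1]=1; st(n,j&m)
# cradle orange mask
o=roi&(hsv[...,0]<15)&(hsv[...,1]>150)&(Z<.05)&(Z>.003)
st('cradle',o)
X=(P[o][:,:2]*1000).astype(np.float32); r=cv2.minAreaRect(X);print(r)
for nm,mm in {'axis-all':m&(hsv[...,1]<90)}.items():
    q=P[mm][:,:2]; q=q-q.mean(0); w,v=np.linalg.eigh(q.T@q); print(v[:,1], np.degrees(np.arctan2(v[1,1],v[0,1])))
E
```

```text
head 731 mean [ 0.4551 -0.4662  0.0473] min [ 0.4364 -0.4837  0.0367] max [ 0.4739 -0.4494  0.0521]
handle 1551 mean [ 0.4339 -0.3886  0.0518] min [ 0.4228 -0.4504  0.0492] max [ 0.4457 -0.3295  0.0535]
trig 617 mean [ 0.4727 -0.3898  0.0498] min [ 0.4665 -0.4373  0.0397] max [ 0.4794 -0.3447  0.0524]
butt 506 mean [ 0.4443 -0.3043  0.0497] min [ 0.4351 -0.3214  0.0473] max [ 0.454  -0.2869  0.0516]
jl 259 mean [ 0.4174 -0.5927  0.0338] min [ 0.4125 -0.6285  0.0241] max [ 0.4225 -0.5563  0.037 ]
jr 290 mean [ 0.5114 -0.5853  0.0329] min [ 0.5063 -0.622   0.0167] max [ 0.5171 -0.5494  0.0373]
cradle 1719 mean [ 0.4585 -0.363   0.0143] min [ 0.4161 -0.4789  0.0067] max [ 0.4894 -0.2919  0.0461]
((456.6904296875, -437.3719787597656), (74.83915710449219, 298.4097900390625), 5.477214813232422)
[-0.08788864  0.99613031] 95.04215348294323
```

Emit:
play_rows(
  xyz=[
    [30,7,0],
    [60,13,10],
    [90,20,30],
    [120,27,60],
    [152,33,90],
    [182,40,110],
    [212,46,135],
    [242,53,160],
    [272,60,179],
    [272,60,179],
  ],
  rot=[
    [-0.06,-0.07,-0.15],
    [-0.12,-0.14,-0.3],
    [-0.18,-0.21,-0.45],
    [-0.235,-0.275,-0.6],
    [-0.29,-0.345,-0.745],
    [-0.35,-0.41,-0.89],
    [-0.41,-0.48,-1.04],
    [-0.47,-0.55,-1.19],
    [-0.529,-0.62,-1.341],
    [-0.529,-0.62,-1.341],
  ],
  grip=[1,1,1,1,1,1,1,1,1,1],
)

```text
time_s: 2.75
eef_pos: [0.4796, -0.0992, 0.1498]
eef_rot: [0.366, 0.036, 0.93, -0.014]
wrist_force: [0.5, -0.0, 0.4]
opening: 0.995
grasp_force: 0.0
```

```bash
python3 - <<'E'
from h import *
o,p,r=obs(); print(p,o['q'])
c=cam('wrist'); c['color']=c['color'][::-1,::-1]; save(c,'w2.png',f=1.25); c['color']=c['color'][::-1,::-1]
np.savez('pics/w2.npz',P=cloud(c),color=c['color'],T=c['T'],K=c['K'])
E
```

```text
[ 0.47964621 -0.09922081  0.14982387] [-0.71490723 -0.24222103  2.4363717   0.9782278   0.51119836 -2.98002769]
```

View pics/w2.png

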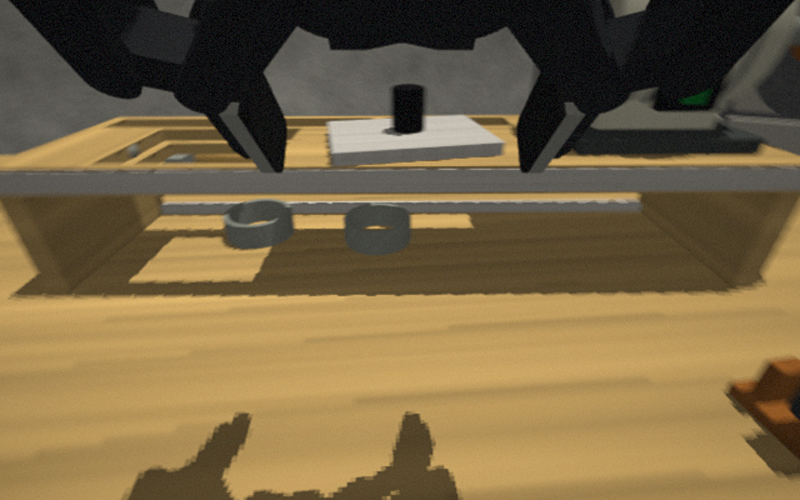

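Flipped wrist view: exactly two bangles under the deck, at about (258,224) and (377,229); the rest of the gap to the right panel is empty.

```bash
cat >> h.py <<'E'
from scipy.optimize import least_squares
def bangles(P,im,zoff=0.,xlim=(.56,.76),ylim=(-.4,.2)):
    hsv=cv2.cvtColor(im,cv2.COLOR_RGB2HSV); Z=P[...,2]-zoff
    m=((hsv[...,1]<90)&(Z>.004)&(Z<.03)&(P[...,0]>xlim[0])&(P[...,0]<xlim[1])&(P[...,1]>ylim[0])&(P[...,1]<ylim[1])).astype(np.uint8)
    n,l,s,cen=cv2.connectedComponentsWithStats(m); out=[]
    for k in range(1,n):
        if s[k,4]<60: continue
        q=P[l==k]; x=q[:,:2]
        best=None
        for dx in(-.02,0,.02):
            f=least_squares(lambda a:(lambda r:np.where(abs(r-.032)<abs(r-.027),r-.032,r-.027))(np.hypot(*(x-a).T)),np.median(x,0)+[dx,0],loss='soft_l1',f_scale=.002)
            if best is None or f.cost<best.cost: best=f
        rr=np.hypot(*(x-best.x).T)
        print('comp',len(q),'px',cen[k].round(0),'centre',best.x.round(4),'rng',np.percentile(rr,[2,50,98]).round(4),'z',np.percentile(q[:,2],[2,98]).round(4),'ymm',np.percentile(q[:,1],[1,99]).round(3))
        out.append(best.x)
    return out
SM=np.array([.6643,-.1129]); SY=np.radians(-4.62)
def stand(p): c,s=np.cos(SY),np.sin(SY); return np.array([[c,s],[-s,c]])@(np.array(p)-SM)
E
python3 - <<'E'
from h import *
d=np.load('pics/w2.npz'); b=bangles(d['P'],d['color'])
P=d['P'];im=d['color']
for x in b: print(x,stand(x).round(4))
# front face of deck: z .085-.1, fit line
m=(P[...,2]>.086)&(P[...,2]<.1)&(P[...,0]>.55)&(P[...,0]<.63)
q=P[m][:,:2]; f=np.polyfit(q[:,1],q[:,0],1); print('front edge slope',f,'yaw',-np.degrees(np.arctan(f[0])), 'at stand mid expect', SM-0.075*np.array([np.cos(SY),np.sin(SY)]), np.polyval(f,-.107))
E
```

```text
comp 5380 px [350. 226.] centre [ 0.699  -0.0569] rng [0.0181 0.0776 0.3033] z [0.0044 0.0242] ymm [-0.37   0.133]
[ 0.69903383 -0.05688668] [0.0301 0.0586]
front edge slope [0.08002944 0.60059258] yaw -4.575597295705968 at stand mid expect [ 0.58954369 -0.10685899] 0.5920294266102676
```

```bash
sed -i 's/(Z>.004)&(Z<.03)/(Z>.0125)\&(Z<.03)/' h.py; python3 - <<'E'
from h import *
d=np.load('pics/w2.npz'); b=bangles(d['P'],d['color'])
for x in b: print(x,stand(x).round(4))
yr=np.radians(-85.3); G=[.449,-.392]
goto([*G,.15],down(yr+np.pi))
E
```

```text
comp 1046 px [337. 220.] centre [ 0.6782 -0.0933] rng [0.0257 0.0298 0.0327] z [0.0128 0.0244] ymm [-0.121 -0.063]
comp 1067 px [432. 225.] centre [0.6946 0.0224] rng [0.0246 0.0287 0.0337] z [0.0127 0.0245] ymm [-0.009  0.051]
[ 0.67823618 -0.09329884] [0.0123 0.0207]
[0.69461852 0.02242752] [0.0193 0.1373]
shift [4.9, -295.7, -6.6] rot [0.5278, 0.6191, 1.3453] rows>= 8.4
```

Emit:
play_rows(
  xyz=[
    [-5,-33,-40],
    [-5,-66,-60],
    [-5,-99,-70],
    [-4,-131,-75],
    [-3,-164,-70],
    [-1,-197,-60],
    [1,-230,-45],
    [3,-263,-25],
    [5,-296,-7],
    [5,-296,-7],
  ],
  rot=[
    [0.06,0.07,0.15],
    [0.12,0.14,0.3],
    [0.18,0.21,0.45],
    [0.235,0.275,0.6],
    [0.29,0.345,0.745],
    [0.35,0.41,0.89],
    [0.41,0.48,1.04],
    [0.47,0.55,1.19],
    [0.528,0.619,1.345],
    [0.528,0.619,1.345],
  ],
  grip=[1,1,1,1,1,1,1,1,1,1],
)

```text
time_s: 4.05
eef_pos: [0.4478, -0.3971, 0.1495]
eef_rot: [-0.003, 0.682, 0.731, 0.0]
wrist_force: [-0.5, 0.9, -0.6]
opening: 1.002
grasp_force: 0.0
```

```bash
python3 - <<'E'
from h import *
yr=np.radians(-85.3); G=[.449,-.392]
goto([*G,.036],down(yr+np.pi))
E
```

```text
shift [4.5, 1.9, 113.5] rot [-0.0031, -0.0042, -0.0133] rows>= 1.8
```

Emit:
play_rows(
  xyz=[
    [0,0,20],
    [0,0,40],
    [0,0,55],
    [0,0,60],
    [0,0,60],
    [0,0,60],
    [0,0,60],
    [0,0,60],
    [0,0,60],
    [0,0,60],
  ],
  rot=[
    [0,0,0],
    [0,0,0],
    [0,0,0],
    [0,0,0],
    [0,0,0],
    [0,0,0],
    [0,0,0],
    [0,0,0],
    [0,0,0],
    [0,0,0],
  ],
  grip=[1,1,1,1,1,1,1,1,1,1],
)

```text
time_s: 5.3
eef_pos: [0.4495, -0.394, 0.093]
eef_rot: [0.0, 0.679, 0.734, 0.001]
wrist_force: [0.3, -0.1, 0.5]
opening: 1.002
grasp_force: 0.0
```

```bash
python3 - <<'E'
from h import *
yr=np.radians(-85.3); G=[.449,-.392]
goto([*G,.036],down(yr+np.pi)); c=cam('wrist'); save(c,'w3.png')
P=cloud(c);hsv=cv2.cvtColor(c['color'],cv2.COLOR_RGB2HSV)
np.savez('pics/w3.npz',P=P,color=c['color'])
E
```

```text
shift [2.0, -0.5, 57.0] rot [0.0019, -0.0011, -0.0054] rows>= 0.9
```

View pics/w3.png

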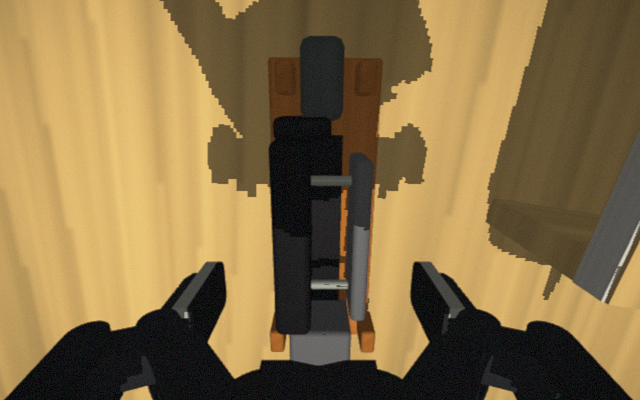

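The view shows the handle (271–311) and trigger bar (350–370) centred between the fingers.

```bash
python3 - <<'E'
from h import *
o,p,r=obs(); c=cam('wrist')
for uv,z in [((361,153),.05),((358,320),.05),((271,230),.05),((371,230),.05),((322,37),.045),((292,350),.05),((350,350),.05)]:
    w=onz(c,*uv,z); print(uv,w.round(4), (r.inv().apply(w-p)*1000).round(1))
E
```

```text
(361, 153) [ 0.4682 -0.3393  0.05  ] [53.  22.8 43.1]
(358, 320) [ 0.4783 -0.4417  0.05  ] [-49.8  25.   43. ]
(271, 230) [ 0.4226 -0.3861  0.05  ] [  9.9 -26.3  42.9]
(371, 230) [ 0.4789 -0.3818  0.05  ] [ 9.8 30.1 43. ]
(322, 37) [ 0.4434 -0.2854  0.045 ] [108.6   2.2  48.1]
(292, 350) [ 0.4388 -0.4673  0.05  ] [-72.3 -16.4  42.9]
(350, 350) [ 0.4758 -0.4645  0.05  ] [-72.4  20.7  42.9]
```

Emit:
play_rows(
  xyz=[
    [0,0,15],
    [1,0,30],
    [2,0,45],
    [2,0,53],
    [2,0,57],
    [2,0,57],
    [2,0,57],
    [2,0,57],
    [2,0,57],
    [2,0,57],
  ],
  rot=[
    [0,0,0],
    [0,0,0],
    [0,0,0],
    [0,0,0],
    [0,0,0],
    [0,0,0],
    [0,0,0],
    [0,0,0],
    [0,0,0],
    [0,0,0],
  ],
  grip=[1,1,1,1,1,1,0.85,0.75,0.72,0.72],
)

```text
time_s: 6.65
eef_pos: [0.4495, -0.3919, 0.0362]
eef_rot: [0.0, 0.679, 0.734, 0.001]
wrist_force: [0.5, 0.5, 0.8]
opening: 0.721
grasp_force: 0.0
```

Emit:
play_rows(
  xyz=[
    [0,1.5,0],
    [0,1.5,0],
    [0,1.5,0],
    [0,1.5,0],
    [0,1.5,0],
    [0,1.5,0],
    [0,1.5,0],
    [0,1.5,0],
    [0,1.5,0],
    [0,1.5,0],
  ],
  rot=[
    [0,0,0],
    [0,0,0],
    [0,0,0],
    [0,0,0],
    [0,0,0],
    [0,0,0],
    [0,0,0],
    [0,0,0],
    [0,0,0],
    [0,0,0],
  ],
  grip=[0.7,0.68,0.66,0.655,0.65,0.645,0.64,0.64,0.64,0.64],
)

```text
time_s: 7.9
eef_pos: [0.4505, -0.3918, 0.0363]
eef_rot: [-0.0, 0.68, 0.734, 0.001]
wrist_force: [-4.7, 0.7, 5.1]
opening: 0.642
grasp_force: 18.1
```

Emit:
play_rows(
  xyz=[
    [0,0,-8],
    [0,0,-18],
    [0,0,-30],
    [0,0,-42],
    [0,0,-54],
    [0,0,-64],
    [0,0,-70],
    [0,0,-70],
    [0,0,-70],
    [0,0,-70],
  ],
  rot=[
    [0,0,0],
    [0,0,0],
    [0,0,0],
    [0,0,0],
    [0,0,0],
    [0,0,0],
    [0,0,0],
    [0,0,0],
    [0,0,0],
    [0,0,0],
  ],
  grip=[0.64,0.64,0.64,0.64,0.64,0.64,0.64,0.64,0.64,0.64],
)

```text
time_s: 9.15
eef_pos: [0.4506, -0.3916, 0.1054]
eef_rot: [-0.0, 0.679, 0.734, 0.001]
wrist_force: [-0.0, -0.6, -3.6]
opening: 0.642
grasp_force: 16.2
```

```bash
python3 - <<'E'
from h import *
o,p,r=obs(); print(o['opening'],o['grasp_force'],o['wrist_force'],p)
goto([.335,-.20,.106],down(np.radians(-45)+np.pi))
goto([.335,-.065,.106],down(SY+np.pi))
c=cam('wrist'); save(c,'w4.png')
E
```

```text
0.6423769829900395 16.169810593128204 [-0.04512219 -0.5845122  -3.58755697] [ 0.45055388 -0.39155066  0.10538743]
shift [199.8, -100.5, -0.3] rot [0.0019, -0.0016, -0.7088] rows>= 3.8
shift [334.4, -90.2, -0.0] rot [0.0025, -0.0009, -1.4135] rows>= 7.6
```

View pics/w4.png

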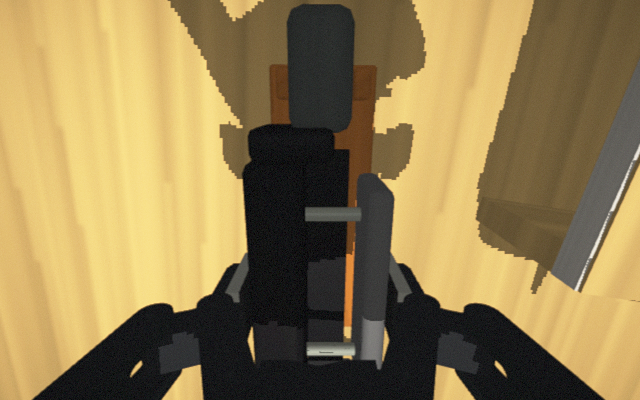

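Emit:
play_rows(
  xyz=[
    [45,-22,0],
    [90,-45,0],
    [135,-68,0],
    [180,-90,0],
    [210,-100,0],
    [240,-98,0],
    [270,-96,0],
    [305,-93,0],
    [334,-90,0],
    [334,-90,0],
  ],
  rot=[
    [0,0,-0.157],
    [0,0,-0.314],
    [0,0,-0.471],
    [0,0,-0.628],
    [0,0,-0.785],
    [0,0,-0.942],
    [0,0,-1.1],
    [0,0,-1.256],
    [0,0,-1.414],
    [0,0,-1.414],
  ],
  grip=[0.64,0.64,0.64,0.64,0.64,0.64,0.64,0.64,0.64,0.64],
)

```text
time_s: 10.45
eef_pos: [0.3351, -0.0642, 0.106]
eef_rot: [0.001, 0.038, 0.999, 0.001]
wrist_force: [0.5, -0.9, -2.5]
opening: 0.642
grasp_force: 16.2
```

```bash
python3 - <<'E'
from h import *
o,p,r=obs(); print(o['opening'],o['grasp_force'],p,r.as_matrix().round(3).tolist())
c=cam('top'); save(c,'t2.png',(220,120,480,315),3)
np.savez('pics/t2.npz',P=cloud(c),color=c['color'],T=c['T'],K=c['K'])
A=np.array([.678,-.093]); f=np.array([np.cos(SY),np.sin(SY)])
g=A-.2*f; print(g); goto([*g,.066],down(SY+np.pi)); goto([.335,-.065,.066],down(SY+np.pi))
E
```

```text
0.6417114657703342 16.203846037387848 [ 0.33506208 -0.06416526  0.10602547] [[-0.997, 0.077, 0.001], [0.077, 0.997, 0.002], [-0.001, 0.002, -1.0]]
[ 0.47864984 -0.07689063]
shift [-143.5, -0.3, 40.6] rot [0.001, 0.002, 0.0014] rows>= 2.4
shift [0.6, 0.2, 40.3] rot [0.001, 0.002, 0.0014] rows>= 0.6
```

View pics/t2.png

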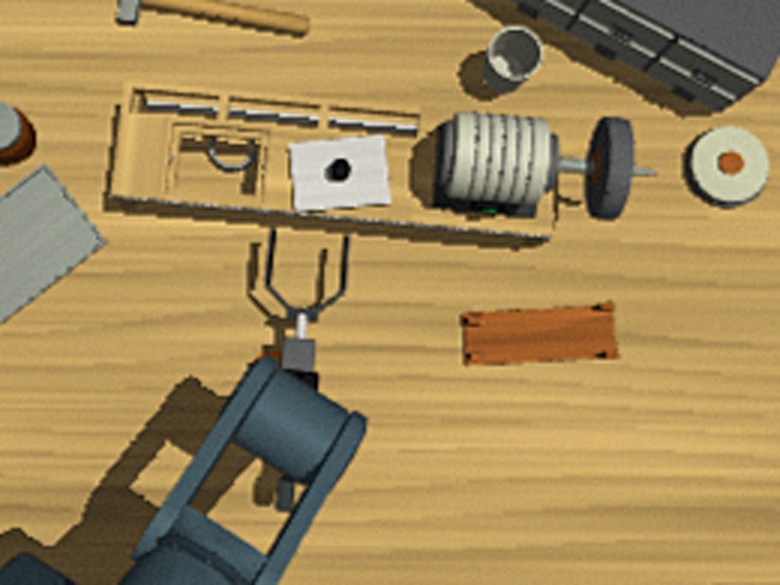

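Top view: open jaws with tips at (271,235)/(347,238) in front of the deck edge; the empty cradle at (540,335); bangle still in view through the port.

```bash
python3 - <<'E'
from h import *
d=np.load('pics/t2.npz'); c={'T':d['T'],'K':d['K']}; P=d['P']; hsv=cv2.cvtColor(d['color'],cv2.COLOR_RGB2HSV)
m=np.zeros(P.shape[:2],bool); m[215:245,370:430]=1; m&=(hsv[...,1]>165)&(hsv[...,0]<13)
vs,us=np.where(m); X=np.array([onz(c,u,v,.008)[:2] for u,v in zip(us,vs)],np.float32)*1000; print('cradle',len(us),cv2.minAreaRect(X))
tl=onz(c,220+271/3,120+232/3,.104);tr=onz(c,220+347/3,120+237/3,.104); print(tl,tr,'mid',(tl+tr)/2,'w',np.linalg.norm(tl-tr))
o,p,r=obs(); print('tips in tool', (r.inv().apply((tl+tr)/2-p)*1000).round(1))
bl=onz(c,220+268/3,120+287/3,.104);br=onz(c,220+342/3,120+290/3,.104); print('back in tool',(r.inv().apply((bl+br)/2-p)*1000).round(1))
E
```

```text
cradle 146 ((452.9517822265625, -386.79815673828125), (68.01625061035156, 198.39878845214844), 3.9804587364196777)
[ 0.5679028  -0.03418136  0.104     ] [ 0.56283329 -0.12951333  0.104     ] mid [ 0.56536805 -0.08184735  0.104     ] w 0.09546666422637526
tips in tool [-230.4    1.7    2.8]
back in tool [-162.3    0.4    2.6]
```

Emit:
play_rows(
  xyz=[
    [0,0,10],
    [0,0,25],
    [0,0,40],
    [-25,0,40],
    [-50,0,40],
    [-75,0,40],
    [-100,0,40],
    [-125,0,40],
    [-143,0,40],
    [-143,0,40],
  ],
  rot=[
    [0,0,0],
    [0,0,0],
    [0,0,0],
    [0,0,0],
    [0,0,0],
    [0,0,0],
    [0,0,0],
    [0,0,0],
    [0,0,0],
    [0,0,0],
  ],
  grip=[0.64,0.64,0.64,0.64,0.64,0.64,0.64,0.64,0.64,0.64],
)

```text
time_s: 11.75
eef_pos: [0.4789, -0.0784, 0.0657]
eef_rot: [0.001, 0.041, 0.999, 0.001]
wrist_force: [0.3, 0.4, -2.7]
opening: 0.641
grasp_force: 16.2
```

```bash
python3 - <<'E'
from h import *
o,p,r=obs(); print(o['wrist_force'],p)
c=cam('wrist'); c['color']=c['color'][::-1,::-1]; save(c,'w5.png')
c=cam('scene'); save(c,'s2.png',(200,180,460,320),3)
E
```

```text
[ 0.2720266   0.42980749 -2.73128198] [ 0.47894033 -0.07836759  0.06568563]
```

View pics/s2.png

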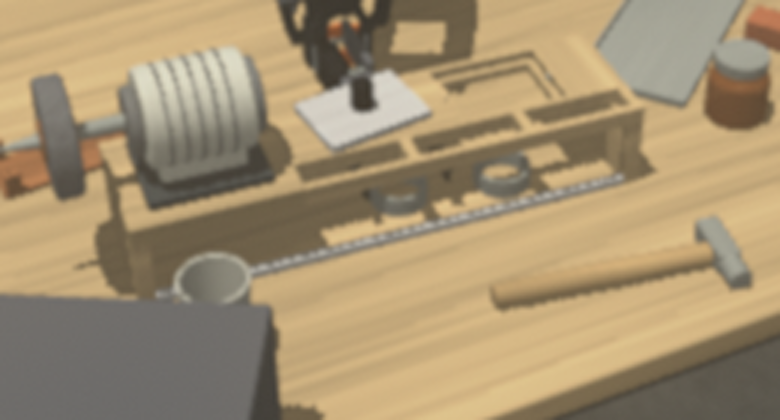

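The scene crop shows the two jaw tips at (367,196) and (447,175) straddling the first bangle at (400,195); second bangle at (502,172).

```bash
python3 - <<'E'
from h import *
c=cam('scene')
px=lambda x,y:(200+x/3,180+y/3)
for nm,q in {'A':(.678,-.093),'B':(.6946,.0224)}.items():
    for z in(.0,.024): u=proj(c,[*q,z]); print(nm,z,((u-[200,180])*3).round(0))
o,p,r=obs()
for y in(-.048,.048): u=proj(c,p+r.apply([-.234,y,.014])); print('tip',((u-[200,180])*3).round(0))
P=cloud(c); 
b=bangles(P,c['color'],xlim=(.6,.725))
E
```

```text
A 0.0 [399. 196.]
A 0.024 [399. 179.]
B 0.0 [500. 176.]
B 0.024 [500. 159.]
tip [366. 188.]
tip [451. 167.]
comp 70 px [333. 246.] centre [ 0.6802 -0.0986] rng [0.0234 0.0298 0.0345] z [0.0128 0.0261] ymm [-0.129 -0.065]
```

Emit:
play_rows(
  xyz=[
    [0,0,12],
    [0,0,24],
    [0,0,35],
    [0,0,35],
    [0,0,35],
    [0,0,35],
    [0,0,35],
    [0,0,35],
    [0,0,35],
    [0,0,35],
  ],
  rot=[
    [0,0,0],
    [0,0,0],
    [0,0,0],
    [0,0,0],
    [0,0,0],
    [0,0,0],
    [0,0,0],
    [0,0,0],
    [0,0,0],
    [0,0,0],
  ],
  grip=[0.64,0.64,0.64,0.64,0.64,0.62,0.6,0.58,0.56,0.56],
)

```text
time_s: 13.15
eef_pos: [0.4798, -0.0792, 0.0341]
eef_rot: [0.002, 0.038, 0.999, -0.001]
wrist_force: [-10.2, -4.0, 26.2]
opening: 0.567
grasp_force: 35.6
```

```bash
python3 - <<'E'
from h import *
o,p,r=obs(); print(o['wrist_force'],o['torque'],o['opening'],o['grasp_force'],p)
c=cam('wrist'); a=c['color'][::-1,::-1][:,:]; s=cam('scene')['color'][190:290,280:440]
a=cv2.resize(a,(600,375)); s=cv2.resize(s,(600,375),interpolation=cv2.INTER_CUBIC); s=s[:220]
cv2.imwrite('pics/m6.png',np.vstack([a,s])[...,::-1])
E
```

```text
[-10.16666936  -3.9758512   26.2361224 ] [-0.4511744   1.55837896  1.01116103] 0.5672264646859765 35.56919753551483 [ 0.47976756 -0.07921271  0.03405346]
```

View pics/m6.png

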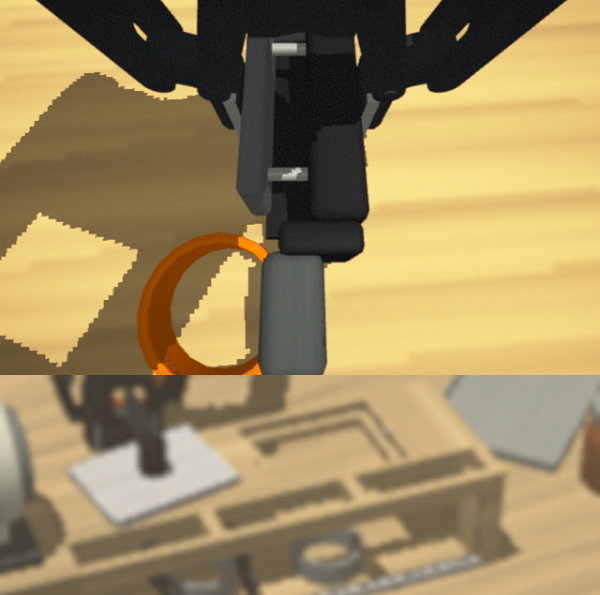

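The wrist view shows the reacher's butt lying over the edge of the orange decoy ring at (262,250), which is what stopped the lowering. I'll release, raise, and re-approach on a heading that clears it.

Emit:
play_rows(
  xyz=[
    [0,0,-1],
    [0,0,-2],
    [0,0,-2],
    [0,0,-2],
    [0,0,-14],
    [0,0,-26],
    [0,0,-36],
    [0,0,-36],
    [0,0,-36],
    [0,0,-36],
  ],
  rot=[
    [0,0,0],
    [0,0,0],
    [0,0,0],
    [0,0,0],
    [0,0,0],
    [0,0,0],
    [0,0,0],
    [0,0,0],
    [0,0,0],
    [0,0,0],
  ],
  grip=[0.58,0.61,0.64,0.64,0.64,0.64,0.64,0.64,0.64,0.64],
)

```text
time_s: 14.5
eef_pos: [0.4777, -0.077, 0.0671]
eef_rot: [0.0, 0.04, 0.999, 0.001]
wrist_force: [-0.6, -1.1, -3.5]
opening: 0.637
grasp_force: 16.3
```

```bash
python3 - <<'E'
from h import *
o,p,r=obs(); print(o['wrist_force'],o['opening'],o['grasp_force'],p)
w=cam('wrist');c=cam('scene'); b=bangles(cloud(c),c['color'],xlim=(.6,.73))
h=np.radians(5);A=np.array([.678,-.093])
goto([*(A-.2*np.array([np.cos(h),np.sin(h)])),.067],down(h+np.pi))
a=cv2.resize(w['color'][::-1,::-1],(600,375)); s=cv2.resize(c['color'][190:290,280:440],(600,375),interpolation=cv2.INTER_CUBIC)[:220]
cv2.imwrite('pics/m7.png',np.vstack([a,s])[...,::-1])
E
```

```text
[-0.62511001 -1.08700388 -3.54098971] 0.6372780597853975 16.253152191638947 [ 0.47772626 -0.07698775  0.06705324]
comp 74 px [334. 245.] centre [ 0.679  -0.0956] rng [0.0247 0.0303 0.0343] z [0.0131 0.0259] ymm [-0.127 -0.066]
shift [-3.6, -33.2, 0.0] rot [0.0017, 0.001, -0.1674] rows>= 0.9
```

View pics/m7.png

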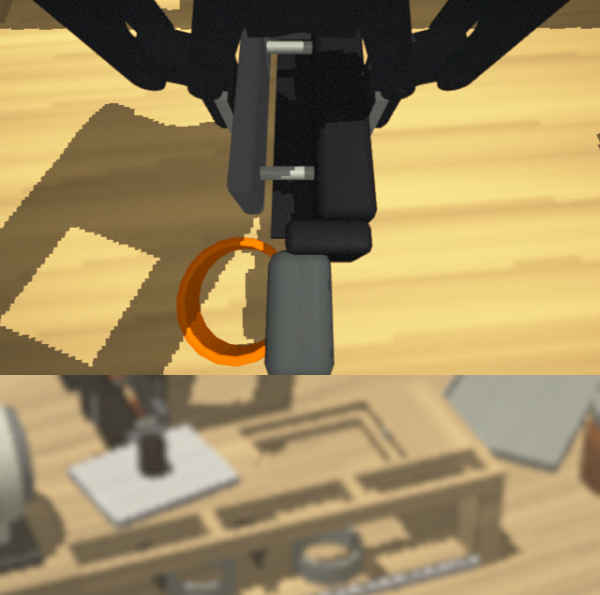

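The decoy ring is clear of contact now, and the bangle is still in place with the jaws raised over it.

Emit:
play_rows(
  xyz=[
    [-2,-10,0],
    [-4,-21,0],
    [-4,-31,0],
    [-4,-31,0],
    [-4,-31,0],
    [-4,-31,12],
    [-4,-31,24],
    [-4,-31,33],
    [-4,-31,36],
    [-4,-31,36],
  ],
  rot=[
    [0,0,-0.06],
    [0,0,-0.12],
    [0,0,-0.167],
    [0,0,-0.167],
    [0,0,-0.167],
    [0,0,-0.167],
    [0,0,-0.167],
    [0,0,-0.167],
    [0,0,-0.167],
    [0,0,-0.167],
  ],
  grip=[0.64,0.64,0.64,0.64,0.64,0.64,0.64,0.64,0.64,0.64],
)

```text
time_s: 15.85
eef_pos: [0.4795, -0.1082, 0.0311]
eef_rot: [0.001, -0.043, 0.999, 0.001]
wrist_force: [0.1, -0.1, -3.1]
opening: 0.645
grasp_force: 16.3
```

Free hanging at the right height. Now squeeze, then lift.

Emit:
play_rows(
  xyz=[
    [0,0,0],
    [0,0,0],
    [0,0,0],
    [0,0,0],
    [0,0,0],
    [0,0,0],
    [0,0,0],
    [0,0,0],
    [0,0,0],
    [0,0,0],
  ],
  rot=[
    [0,0,0],
    [0,0,0],
    [0,0,0],
    [0,0,0],
    [0,0,0],
    [0,0,0],
    [0,0,0],
    [0,0,0],
    [0,0,0],
    [0,0,0],
  ],
  grip=[0.62,0.61,0.6,0.59,0.58,0.57,0.56,0.55,0.55,0.55],
)

```text
time_s: 17.1
eef_pos: [0.4798, -0.1084, 0.0315]
eef_rot: [0.001, -0.043, 0.999, 0.001]
wrist_force: [0.1, -0.0, -1.0]
opening: 0.559
grasp_force: 28.6
```

Emit:
play_rows(
  xyz=[
    [0,0,-3],
    [0,0,-8],
    [0,0,-14],
    [0,0,-20],
    [0,0,-26],
    [0,0,-32],
    [0,0,-32],
    [0,0,-32],
    [0,0,-32],
    [0,0,-32],
  ],
  rot=[
    [0,0,0],
    [0,0,0],
    [0,0,0],
    [0,0,0],
    [0,0,0],
    [0,0,0],
    [0,0,0],
    [0,0,0],
    [0,0,0],
    [0,0,0],
  ],
  grip=[0.55,0.55,0.55,0.55,0.55,0.55,0.55,0.55,0.55,0.55],
)

```text
time_s: 18.35
eef_pos: [0.4795, -0.1083, 0.0632]
eef_rot: [0.001, -0.043, 0.999, 0.001]
wrist_force: [0.2, 0.3, -3.6]
opening: 0.559
grasp_force: 28.3
```

```bash
python3 - <<'E'
from h import *
o,p,r=obs(); print(o['wrist_force'],o['opening'],o['grasp_force'],p)
c=cam('scene'); P=cloud(c); hsv=cv2.cvtColor(c['color'],cv2.COLOR_RGB2HSV)
m=(hsv[...,1]<90)&(P[...,2]>.02)&(P[...,2]<.075)&(P[...,0]>.62)&(P[...,0]<.72)&(P[...,1]>-.15)&(P[...,1]<-.04)
q=P[m]; print(len(q), np.percentile(q,[3,50,97],axis=0).round(4))
cv2.imwrite('pics/s8.png',cv2.resize(c['color'][190:290,280:440],(640,400),interpolation=cv2.INTER_CUBIC)[...,::-1])
goto([.36,-.095,.09],down(np.radians(2)+np.pi))
E
```

```text
[ 0.24321199  0.26382079 -3.57937356] 0.5592990071096108 28.265857100486755 [ 0.47947466 -0.10829173  0.06320181]
113 [[ 0.6508 -0.1314  0.0276]
 [ 0.7059 -0.096   0.0396]
 [ 0.7177 -0.0563  0.0546]]
shift [117.9, 23.7, -26.9] rot [0.0014, 0.0015, 0.0519] rows>= 2.0
```

Emit:
play_rows(
  xyz=[
    [15,0,0],
    [35,0,0],
    [55,0,0],
    [75,0,0],
    [95,0,0],
    [115,0,0],
    [135,0,0],
    [142,0,-10],
    [142,0,-30],
    [142,0,-50],
  ],
  rot=[
    [0,0,0],
    [0,0,0],
    [0,0,0],
    [0,0,0],
    [0,0,0],
    [0,0,0],
    [0,0,0],
    [0,0,0],
    [0,0,0],
    [0,0,0],
  ],
  grip=[0.54,0.54,0.54,0.54,0.54,0.54,0.54,0.54,0.54,0.54],
)

```text
time_s: 19.65
eef_pos: [0.3369, -0.1204, 0.1133]
eef_rot: [0.001, -0.043, 0.999, 0.001]
wrist_force: [0.6, -0.4, -3.2]
opening: 0.551
grasp_force: 43.4
```

```bash
cat >> h.py <<'E'
TC=np.array([.5216,.3575]); TH=np.radians(39.06)
def tray(x,y): c,s=np.cos(TH),np.sin(TH); return TC+np.array([[c,-s],[s,c]])@np.array([x,y])
E
python3 - <<'E'
from h import *
o,p,r=obs(); print(o['wrist_force'],o['opening'],o['grasp_force'],p)
print(tray(-.2,.065))
goto([.36,.08,.113],down(np.radians(20)+np.pi))
goto([*tray(-.2,.065),.113],down(TH+np.pi))
E
```

```text
[ 0.58030416 -0.41902132 -3.2283161 ] 0.551256735706403 43.35224211215973 [ 0.33688245 -0.1203575   0.11331898]
[0.325344   0.28194485]
shift [-40.3, 197.6, 0.7] rot [0.0014, 0.0013, -0.2626] rows>= 3.2
shift [-23.2, 401.8, 1.0] rot [0.0012, 0.0016, -0.5953] rows>= 6.4
```

Emit:
play_rows(
  xyz=[
    [-8,20,0],
    [-16,60,0],
    [-24,105,0],
    [-32,150,0],
    [-40,198,0],
    [-38,250,0],
    [-33,300,0],
    [-28,350,0],
    [-23,390,0],
    [-23,402,0],
  ],
  rot=[
    [0,0,-0.03],
    [0,0,-0.09],
    [0,0,-0.15],
    [0,0,-0.21],
    [0,0,-0.27],
    [0,0,-0.34],
    [0,0,-0.42],
    [0,0,-0.5],
    [0,0,-0.57],
    [0,0,-0.595],
  ],
  grip=[0.54,0.54,0.54,0.54,0.54,0.54,0.54,0.54,0.54,0.54],
)

```text
time_s: 20.9
eef_pos: [0.3246, 0.2828, 0.1134]
eef_rot: [0.001, -0.336, 0.942, 0.0]
wrist_force: [0.5, 0.3, -3.0]
opening: 0.551
grasp_force: 43.7
```

```bash
python3 - <<'E'
from h import *
o,p,r=obs(); print(o['wrist_force'],o['opening'],o['grasp_force'],p)
goto([*tray(-.2,.065),.113],down(TH+np.pi))
c=cam('top'); P=cloud(c); np.savez('pics/t9.npz',P=P,color=c['color'],T=c['T'],K=c['K'])
for pt in [tray(0,.065)]: u=proj(c,[*pt,.1]); print(u)
save(c,'t9.png',(130,140,330,290),4)
E
```

```text
[ 0.50141608  0.255022   -2.98342187] 0.550745210755019 43.69713485240936 [0.32464156 0.28279299 0.11339978]
shift [-0.0, -1.1, 0.4] rot [0.0002, 0.0015, 0.0043] rows>= 0.0
[191.7604568  219.00322146]
```

View pics/t9.png

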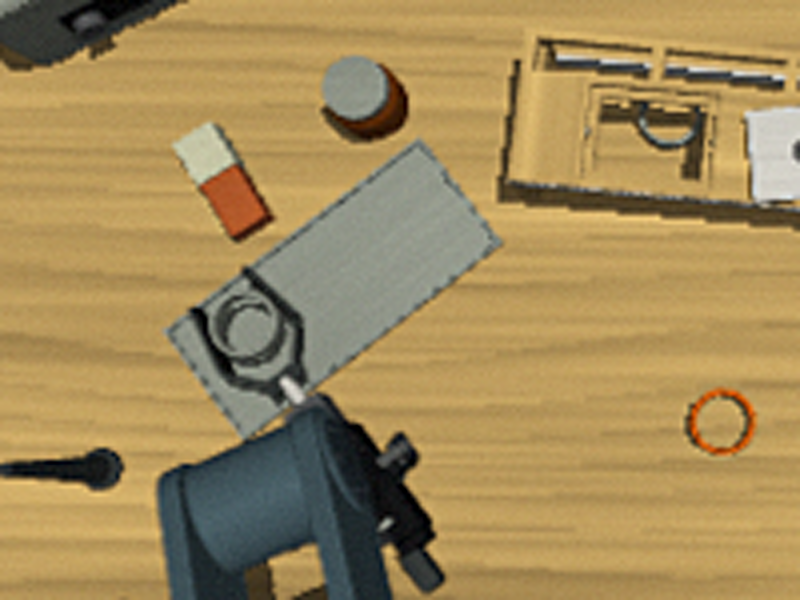

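The top crop shows the bangle in the jaws at (245,327) over the tray's left half, well clear of the jar and compound bar.

Emit:
play_rows(
  xyz=[
    [-3,0,15],
    [-5,0,32],
    [-5,0,50],
    [-5,0,65],
    [-5,0,72],
    [-5,0,76],
    [-5,0,77],
    [-5,0,77],
    [-5,0,77],
    [-5,0,77],
  ],
  rot=[
    [0,0,0],
    [0,0,0],
    [0,0,0],
    [0,0,0],
    [0,0,0],
    [0,0,0],
    [0,0,0],
    [0,0,0],
    [0,0,0],
    [0,0,0],
  ],
  grip=[0.54,0.54,0.54,0.54,0.54,0.54,0.54,0.54,0.54,0.54],
)

```text
time_s: 22.2
eef_pos: [0.3303, 0.2851, 0.0369]
eef_rot: [0.001, -0.334, 0.942, 0.0]
wrist_force: [-0.7, -0.7, -2.3]
opening: 0.551
grasp_force: 43.7
```

Emit:
play_rows(
  xyz=[
    [0,0,0],
    [0,0,0],
    [0,0,0],
    [0,0,0],
    [0,0,0],
    [0,0,-8],
    [0,0,-20],
    [0,0,-32],
    [0,0,-40],
    [0,0,-40],
  ],
  rot=[
    [0,0,0],
    [0,0,0],
    [0,0,0],
    [0,0,0],
    [0,0,0],
    [0,0,0],
    [0,0,0],
    [0,0,0],
    [0,0,0],
    [0,0,0],
  ],
  grip=[0.57,0.6,0.63,0.64,0.64,0.64,0.64,0.64,0.64,0.64],
)

```text
time_s: 23.45
eef_pos: [0.3307, 0.2853, 0.0777]
eef_rot: [0.002, -0.334, 0.942, 0.0]
wrist_force: [-0.5, -0.2, -3.2]
opening: 0.647
grasp_force: 16.3
```

```bash
python3 - <<'E'
from h import *
o,p,r=obs(); print(o['wrist_force'],o['opening'],o['grasp_force'],p)
c=cam('scene'); P=cloud(c); np.savez('pics/s10.npz',P=P,color=c['color'],T=c['T'],K=c['K'])
b=bangles(P,c['color'],xlim=(.6,.725))
t=tray(0,.065); d=np.hypot(P[...,0]-t[0],P[...,1]-t[1]); m=(d<.05)&(P[...,2]>.012)&(P[...,2]<.035); q=P[m]; print('tray bangle',len(q),np.percentile(q,[3,50,97],axis=0).round(4).tolist(),t)
save(c,'s10.png',(330,150,500,260),4)
c=cam('top'); np.savez('pics/t10.npz',P=cloud(c),color=c['color'],T=c['T'],K=c['K'])
E
```

```text
[-0.48549308 -0.19184027 -3.2121355 ] 0.6465219174942596 16.253139674663544 [0.33074432 0.28527138 0.07765119]
tray bangle 73 [[0.4543, 0.3752, 0.0124], [0.5029, 0.3946, 0.0207], [0.5156, 0.4381, 0.0284]] [0.4806413  0.40797162]
```

```bash
sed -i 's/s\[k,4\]<60/s[k,4]<30/' h.py; python3 - <<'E'
from h import *
d=np.load('pics/s10.npz'); print('now');bangles(d['P'],d['color'],xlim=(.6,.73),ylim=(-.3,.2))
d=np.load('pics/scene0.npz'); print('start');bangles(d['P'],d['color'],xlim=(.6,.73),ylim=(-.3,.2))
bangles(np.load('pics/t10.npz')['P'],np.load('pics/t10.npz')['color'],xlim=(.4,.6),ylim=(.2,.5),zoff=.004)
# B heading options
E
```

```text
now
comp 30 px [373. 235.] centre [0.7005 0.0152] rng [0.0257 0.0308 0.0344] z [0.0126 0.0258] ymm [0.029 0.048]
comp 45 px [362. 240.] centre [0.7007 0.0185] rng [0.0235 0.0309 0.0351] z [0.0128 0.0258] ymm [-0.014  0.016]
start
comp 80 px [367. 238.] centre [0.6992 0.0163] rng [0.0242 0.0302 0.0349] z [0.0137 0.0253] ymm [-0.014  0.049]
comp 79 px [333. 245.] centre [ 0.6792 -0.0969] rng [0.0244 0.03   0.0352] z [0.0127 0.0264] ymm [-0.13  -0.069]
comp 81 px [196. 221.] centre [0.4801 0.4153] rng [0.026  0.0292 0.0337] z [0.017  0.0322] ymm [0.384 0.447]
```

View pics/s10.png

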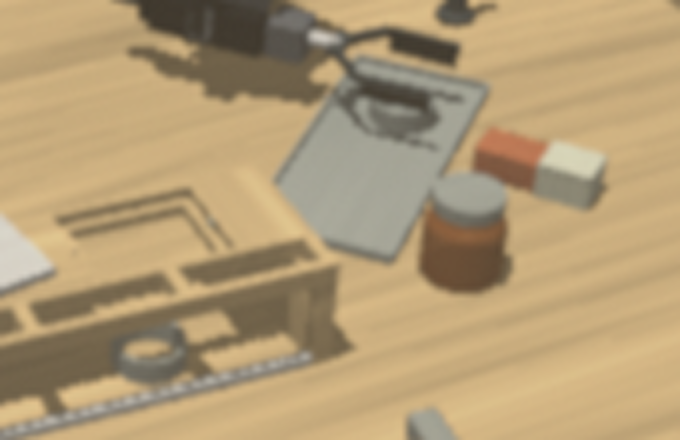

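The scene crop confirms the first bangle lying in the tray at (395,112) and the second still under the deck at (150,350).

```bash
python3 - <<'E'
from h import *
h=np.radians(-6); f=np.array([np.cos(h),np.sin(h)]);B=np.array([.697,.0215]); g=B-.2*f; print(g,g-.155*f)
goto([.335,.17,.113],down(np.radians(17)+np.pi)); goto([*(g-.155*f),.113],down(h+np.pi))
E
```

```text
[0.49809562 0.04240569] [0.34394473 0.0586076 ]
shift [68.4, -92.4, -36.5] rot [0.0003, 0.0022, 0.3851] rows>= 2.1
shift [131.7, -184.5, -36.6] rot [0.0008, 0.0022, 0.7866] rows>= 4.2
```

Emit:
play_rows(
  xyz=[
    [0,0,-25],
    [15,-20,-36],
    [34,-46,-36],
    [53,-72,-36],
    [70,-95,-36],
    [88,-121,-36],
    [105,-147,-36],
    [122,-171,-36],
    [132,-184,-36],
    [132,-184,-36],
  ],
  rot=[
    [0,0,0],
    [0,0,0.08],
    [0,0,0.18],
    [0,0,0.29],
    [0,0,0.39],
    [0,0,0.5],
    [0,0,0.61],
    [0,0,0.72],
    [0,0,0.786],
    [0,0,0.786],
  ],
  grip=[0.64,0.64,0.64,0.64,0.64,0.64,0.64,0.64,0.64,0.64],
)

```text
time_s: 24.8
eef_pos: [0.3433, 0.0581, 0.1121]
eef_rot: [0.001, 0.053, 0.999, 0.001]
wrist_force: [0.0, 0.8, -2.5]
opening: 0.639
grasp_force: 16.2
```

```bash
python3 - <<'E'
from h import *
h=np.radians(-6); f=np.array([np.cos(h),np.sin(h)]);B=np.array([.697,.0215]); g=B-.2*f
o,p,r=obs();print(p,o['opening'],o['grasp_force'])
goto([*g,.067],down(h+np.pi))
c=cam('scene');bangles(cloud(c),c['color'],xlim=(.6,.73),ylim=(-.3,.2))
E
```

```text
[0.34328484 0.05813656 0.11208843] 0.6393202474211125 16.237215399742126
shift [-155.6, 0.7, 45.2] rot [0.0015, 0.001, -0.0015] rows>= 2.6
comp 50 px [363. 240.] centre [0.6996 0.0179] rng [0.0243 0.0304 0.0346] z [0.0126 0.0263] ymm [-0.013  0.019]
```

Emit:
play_rows(
  xyz=[
    [0,0,15],
    [0,0,32],
    [0,0,45],
    [-20,0,45],
    [-45,0,45],
    [-72,0,45],
    [-100,0,45],
    [-128,0,45],
    [-150,1,45],
    [-155,1,45],
  ],
  rot=[
    [0,0,0],
    [0,0,0],
    [0,0,0],
    [0,0,0],
    [0,0,0],
    [0,0,0],
    [0,0,0],
    [0,0,0],
    [0,0,0],
    [0,0,0],
  ],
  grip=[0.64,0.64,0.64,0.64,0.64,0.64,0.64,0.64,0.64,0.64],
)

```text
time_s: 26.1
eef_pos: [0.4987, 0.0446, 0.0673]
eef_rot: [0.001, 0.051, 0.999, 0.001]
wrist_force: [-0.1, -1.4, -2.0]
opening: 0.644
grasp_force: 16.3
```

Emit:
play_rows(
  xyz=[
    [0,0,0],
    [0,0,8],
    [0,0,18],
    [0,0,28],
    [0,0,34],
    [0,0,36],
    [0,0,36],
    [0,0,36],
    [0,0,36],
    [0,0,36],
  ],
  rot=[
    [0,0,0],
    [0,0,0],
    [0,0,0],
    [0,0,0],
    [0,0,0],
    [0,0,0],
    [0,0,0],
    [0,0,0],
    [0,0,0],
    [0,0,0],
  ],
  grip=[0.64,0.64,0.64,0.64,0.64,0.64,0.64,0.64,0.64,0.64],
)

```text
time_s: 27.35
eef_pos: [0.498, 0.0438, 0.0318]
eef_rot: [0.001, 0.052, 0.999, 0.001]
wrist_force: [0.5, -0.5, -2.3]
opening: 0.641
grasp_force: 16.3
```

Free hang again; squeeze and lift.

Emit:
play_rows(
  xyz=[
    [0,0,0],
    [0,0,0],
    [0,0,0],
    [0,0,0],
    [0,0,0],
    [0,0,0],
    [0,0,0],
    [0,0,0],
    [0,0,0],
    [0,0,0],
  ],
  rot=[
    [0,0,0],
    [0,0,0],
    [0,0,0],
    [0,0,0],
    [0,0,0],
    [0,0,0],
    [0,0,0],
    [0,0,0],
    [0,0,0],
    [0,0,0],
  ],
  grip=[0.62,0.61,0.6,0.59,0.58,0.57,0.56,0.55,0.54,0.54],
)

```text
time_s: 28.6
eef_pos: [0.498, 0.0438, 0.0317]
eef_rot: [0.001, 0.052, 0.999, 0.001]
wrist_force: [-0.7, 0.1, -0.5]
opening: 0.55
grasp_force: 51.9
```

Emit:
play_rows(
  xyz=[
    [0,0,-3],
    [0,0,-8],
    [0,0,-14],
    [0,0,-20],
    [0,0,-26],
    [0,0,-32],
    [0,0,-32],
    [0,0,-32],
    [0,0,-32],
    [0,0,-32],
  ],
  rot=[
    [0,0,0],
    [0,0,0],
    [0,0,0],
    [0,0,0],
    [0,0,0],
    [0,0,0],
    [0,0,0],
    [0,0,0],
    [0,0,0],
    [0,0,0],
  ],
  grip=[0.54,0.54,0.54,0.54,0.54,0.54,0.54,0.54,0.54,0.54],
)

```text
time_s: 29.85
eef_pos: [0.4976, 0.0438, 0.0634]
eef_rot: [0.001, 0.052, 0.999, 0.001]
wrist_force: [0.2, -0.1, -2.8]
opening: 0.552
grasp_force: 51.5
```

```bash
python3 - <<'E'
from h import *
o,p,r=obs(); print(o['wrist_force'],o['opening'],o['grasp_force'],p)
c=cam('scene'); P=cloud(c); hsv=cv2.cvtColor(c['color'],cv2.COLOR_RGB2HSV)
m=(hsv[...,1]<90)&(P[...,2]>.012)&(P[...,2]<.075)&(P[...,0]>.62)&(P[...,0]<.73)&(P[...,1]>-.03)&(P[...,1]<.07)
q=P[m]; print(len(q), np.percentile(q,[3,50,97],axis=0).round(4).tolist())
E
```

```text
[ 0.18890702 -0.10996763 -2.75477024] 0.5524483313422611 51.49232089519501 [0.49763462 0.04380442 0.06339683]
186 [[0.624, -0.0161, 0.0314], [0.6791, 0.0244, 0.0509], [0.7295, 0.0524, 0.0608]]
```

Emit:
play_rows(
  xyz=[
    [15,0,0],
    [35,0,0],
    [55,0,0],
    [77,0,0],
    [100,0,0],
    [122,0,0],
    [144,0,0],
    [154,0,-10],
    [154,0,-30],
    [154,0,-50],
  ],
  rot=[
    [0,0,0],
    [0,0,0],
    [0,0,0],
    [0,0,0],
    [0,0,0],
    [0,0,0],
    [0,0,0],
    [0,0,0],
    [0,0,0],
    [0,0,0],
  ],
  grip=[0.54,0.54,0.54,0.54,0.54,0.54,0.54,0.54,0.54,0.54],
)

```text
time_s: 31.15
eef_pos: [0.3431, 0.06, 0.1135]
eef_rot: [0.0, 0.052, 0.999, 0.001]
wrist_force: [0.9, 0.8, -3.2]
opening: 0.555
grasp_force: 51.6
```

```bash
python3 - <<'E'
from h import *
o,p,r=obs(); print(o['opening'],o['grasp_force'],p)
g=tray(-.195,-.06);print(g)
goto([.345,.14,.113],down(np.radians(20)+np.pi)); goto([*g,.113],down(TH+np.pi))
goto([*g,.037],down(TH+np.pi))
E
```

```text
0.5553835342329074 51.61036491394043 [0.34314066 0.05999744 0.11351723]
[0.40799316 0.1880347 ]
shift [6.5, 79.8, 0.6] rot [0.0013, 0.0011, -0.4531] rows>= 2.4
shift [-51.2, 134.1, 0.8] rot [0.0012, 0.0013, -0.7857] rows>= 4.2
shift [-51.2, 134.0, 76.8] rot [0.0012, 0.0013, -0.7857] rows>= 4.2
```

Emit:
play_rows(
  xyz=[
    [2,15,0],
    [4,35,0],
    [6,58,0],
    [6,80,0],
    [-10,97,0],
    [-25,112,0],
    [-40,125,0],
    [-51,134,0],
    [-51,134,0],
    [-51,134,0],
  ],
  rot=[
    [0,0,-0.09],
    [0,0,-0.21],
    [0,0,-0.33],
    [0,0,-0.45],
    [0,0,-0.55],
    [0,0,-0.64],
    [0,0,-0.73],
    [0,0,-0.786],
    [0,0,-0.786],
    [0,0,-0.786],
  ],
  grip=[0.54,0.54,0.54,0.54,0.54,0.54,0.54,0.54,0.54,0.54],
)

```text
time_s: 32.4
eef_pos: [0.4079, 0.1874, 0.1133]
eef_rot: [0.0, -0.334, 0.943, 0.0]
wrist_force: [-0.4, 0.9, -2.9]
opening: 0.549
grasp_force: 51.7
```

Emit:
play_rows(
  xyz=[
    [0,0,15],
    [0,0,32],
    [0,0,50],
    [0,0,65],
    [0,0,72],
    [0,0,76],
    [0,0,77],
    [0,0,77],
    [0,0,77],
    [0,0,77],
  ],
  rot=[
    [0,0,0],
    [0,0,0],
    [0,0,0],
    [0,0,0],
    [0,0,0],
    [0,0,0],
    [0,0,0],
    [0,0,0],
    [0,0,0],
    [0,0,0],
  ],
  grip=[0.54,0.54,0.54,0.54,0.54,0.54,0.54,0.54,0.54,0.54],
)

```text
time_s: 33.65
eef_pos: [0.4096, 0.1878, 0.037]
eef_rot: [0.001, -0.334, 0.942, 0.0]
wrist_force: [-0.1, 1.0, -3.4]
opening: 0.55
grasp_force: 51.7
```

Emit:
play_rows(
  xyz=[
    [0,0,0],
    [0,0,0],
    [0,0,0],
    [0,0,0],
    [0,0,0],
    [0,0,-10],
    [0,0,-25],
    [0,0,-45],
    [0,0,-65],
    [0,0,-77],
  ],
  rot=[
    [0,0,0],
    [0,0,0],
    [0,0,0],
    [0,0,0],
    [0,0,0],
    [0,0,0],
    [0,0,0],
    [0,0,0],
    [0,0,0],
    [0,0,0],
  ],
  grip=[0.57,0.6,0.63,0.64,0.64,0.64,0.64,0.64,0.64,0.64],
)

```text
time_s: 34.9
eef_pos: [0.4101, 0.1879, 0.1157]
eef_rot: [0.002, -0.334, 0.942, 0.0]
wrist_force: [0.8, 0.5, -3.3]
opening: 0.64
grasp_force: 16.3
```

```bash
cat >> h.py <<'E'
def traycheck(c):
    P=cloud(c); d=P[...,:2]-TC; cc,s=np.cos(TH),np.sin(TH); x=d[...,0]*cc+d[...,1]*s; y=-d[...,0]*s+d[...,1]*cc
    m=(abs(x)<.058)&(abs(y)<.15)&(P[...,2]>.014)&(P[...,2]<.05)
    for nm,mm in {'L':m&(y>0.01),'R':m&(y<0.01)}.items():
        print(nm,mm.sum(),'x',np.percentile(x[mm],[2,98]).round(3),'y',np.percentile(y[mm],[2,98]).round(3),'z',np.percentile(P[mm][:,2],[2,50,98]).round(4))
E
python3 - <<'E'
from h import *
o,p,r=obs(); print(o['opening'],o['grasp_force'],p)
traycheck(cam('scene')); traycheck(cam('top'))
goto([.33,-.02,.113],down(np.radians(-20)+np.pi)); goto([.335,-.20,.113],down(np.radians(-45)+np.pi)); goto([.4515,-.392,.113],down(np.radians(-85.6)+np.pi))
E
```

```text
0.6398409552997918 16.25759482383728 [0.41005779 0.18785931 0.11570384]
L 82 x [-0.027  0.034] y [0.029 0.087] z [0.0144 0.0226 0.0321]
R 114 x [-0.022  0.037] y [-0.097 -0.031] z [0.0149 0.0222 0.0309]
L 85 x [-0.026  0.035] y [0.04 0.1 ] z [0.0143 0.0256 0.034 ]
R 88 x [-0.022  0.038] y [-0.086 -0.026] z [0.0149 0.0256 0.0324]
shift [193.5, -110.7, 1.7] rot [0.001, 0.006, 1.031] rows>= 5.5
shift [303.1, -253.6, 1.4] rot [0.0024, 0.0059, 1.4673] rows>= 7.9
shift [333.7, -476.1, 1.7] rot [0.0048, 0.0053, 2.1759] rows>= 11.7
```

Emit:
play_rows(
  xyz=[
    [30,-10,-20],
    [65,-30,-40],
    [100,-50,-40],
    [135,-75,-40],
    [165,-95,-40],
    [194,-115,-40],
    [222,-150,-40],
    [250,-187,-40],
    [278,-222,-40],
    [303,-254,-40],
  ],
  rot=[
    [0,0,0.12],
    [0,0,0.27],
    [0,0,0.43],
    [0,0,0.6],
    [0,0,0.77],
    [0,0,0.94],
    [0,0,1.09],
    [0,0,1.23],
    [0,0,1.35],
    [0,0,1.467],
  ],
  grip=[0.64,0.64,0.64,0.64,0.64,0.64,0.64,0.64,0.64,0.64],
)

```text
time_s: 36.25
eef_pos: [0.3334, -0.2019, 0.1526]
eef_rot: [0.0, 0.385, 0.923, 0.001]
wrist_force: [0.5, -0.1, -3.6]
opening: 0.639
grasp_force: 16.2
```

```bash
python3 - <<'E'
from h import *
o,p,r=obs(); print(o['opening'],o['grasp_force'],p)
goto([.4515,-.392,.113],down(np.radians(-85.6)+np.pi))
E
```

```text
0.6393376136672495 16.22071623802185 [ 0.33344887 -0.20191975  0.15257728]
shift [-218.1, -50.0, 39.4] rot [0.0021, -0.0011, 0.704] rows>= 3.8
```

Emit:
play_rows(
  xyz=[
    [-25,-6,0],
    [-55,-13,0],
    [-88,-21,10],
    [-120,-29,20],
    [-150,-36,30],
    [-180,-43,40],
    [-205,-48,40],
    [-218,-50,40],
    [-218,-50,40],
    [-218,-50,40],
  ],
  rot=[
    [0,0,0.08],
    [0,0,0.17],
    [0,0,0.27],
    [0,0,0.37],
    [0,0,0.47],
    [0,0,0.57],
    [0,0,0.66],
    [0,0,0.704],
    [0,0,0.704],
    [0,0,0.704],
  ],
  grip=[0.64,0.64,0.64,0.64,0.64,0.64,0.64,0.64,0.64,0.64],
)

```text
time_s: 37.5
eef_pos: [0.4523, -0.389, 0.1122]
eef_rot: [-0.001, 0.677, 0.736, 0.001]
wrist_force: [0.1, 0.0, -3.0]
opening: 0.64
grasp_force: 16.3
```

```bash
python3 - <<'E'
from h import *
o,p,r=obs(); print(o['opening'],o['grasp_force'],p,np.degrees(r.as_rotvec()))
goto([.4515,-.392,.037],down(np.radians(-85.6)+np.pi))
c=cam('wrist'); save(c,'w14.png'); np.savez('pics/w14.npz',P=cloud(c),color=c['color'],T=c['T'],K=c['K'])
E
```

```text
0.6402303410469401 16.258821487426758 [ 0.45227587 -0.38900277  0.11218654] [-121.85089527 -132.36730986   -0.22210128]
shift [-3.1, -1.1, 75.2] rot [0.0008, -0.0028, 0.0059] rows>= 1.2
```

View pics/w14.png

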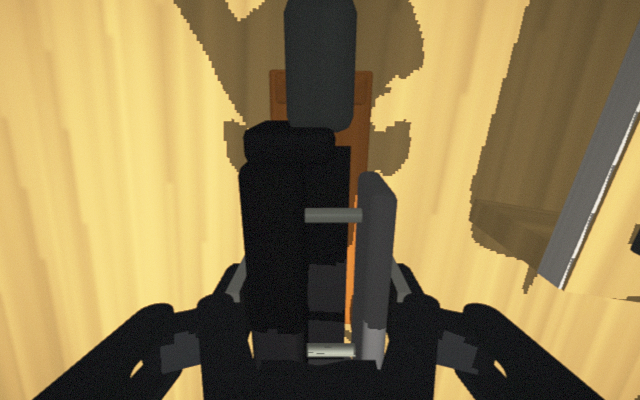

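The last view shows the reacher straight over its cradle board (270–372), matching the view at pick-up.

Emit:
play_rows(
  xyz=[
    [-3,-1,10],
    [-3,-1,22],
    [-3,-1,35],
    [-3,-1,47],
    [-3,-1,57],
    [-3,-1,65],
    [-3,-1,70],
    [-3,-1,73],
    [-3,-1,75],
    [-3,-1,75],
  ],
  rot=[
    [0,0,0.006],
    [0,0,0.006],
    [0,0,0.006],
    [0,0,0.006],
    [0,0,0.006],
    [0,0,0.006],
    [0,0,0.006],
    [0,0,0.006],
    [0,0,0.006],
    [0,0,0.006],
  ],
  grip=[0.64,0.64,0.64,0.64,0.64,0.64,0.64,0.64,0.64,0.64],
)

```text
time_s: 38.8
eef_pos: [0.4524, -0.393, 0.0381]
eef_rot: [0.0, 0.68, 0.733, 0.001]
wrist_force: [0.3, -0.7, -3.1]
opening: 0.641
grasp_force: 16.3
```

Emit:
play_rows(
  xyz=[
    [0,0,1],
    [0,0,2],
    [0,0,2],
    [0,0,2],
    [0,0,2],
    [0,0,2],
    [0,0,2],
    [0,0,2],
    [0,0,2],
    [0,0,2],
  ],
  rot=[
    [0,0,0],
    [0,0,0],
    [0,0,0],
    [0,0,0],
    [0,0,0],
    [0,0,0],
    [0,0,0],
    [0,0,0],
    [0,0,0],
    [0,0,0],
  ],
  grip=[0.64,0.64,0.65,0.66,0.67,0.7,0.8,0.9,1,1],
)

```text
time_s: 40.05
eef_pos: [0.4523, -0.3929, 0.036]
eef_rot: [0.0, 0.68, 0.733, 0.001]
wrist_force: [0.2, 0.2, 0.6]
opening: 1.002
grasp_force: 0.0
```

Emit:
play_rows(
  xyz=[
    [0,0,0],
    [0,0,-10],
    [0,0,-25],
    [0,0,-45],
    [0,0,-70],
    [0,0,-100],
    [0,0,-130],
    [0,0,-160],
    [0,0,-190],
    [0,0,-190],
  ],
  rot=[
    [0,0,0],
    [0,0,0],
    [0,0,0],
    [0,0,0],
    [0,0,0],
    [0,0,0],
    [0,0,0],
    [0,0,0],
    [0,0,0],
    [0,0,0],
  ],
  grip=[1,1,1,1,1,1,1,1,1,1],
)

```text
time_s: 41.3
eef_pos: [0.4532, -0.3946, 0.2307]
eef_rot: [0.004, 0.68, 0.733, 0.0]
wrist_force: [-0.4, -0.5, -0.0]
opening: 1.002
grasp_force: 0.0
```

```bash
python3 - <<'E'
from h import *
o,p,r=obs(); print(o['opening'],o['grasp_force'],p,o['wrist_force'])
c=cam('wrist'); save(c,'w15.png'); P=cloud(c); hsv=cv2.cvtColor(c['color'],cv2.COLOR_RGB2HSV); np.savez('pics/w15.npz',P=P,color=c['color'],T=c['T'],K=c['K'])
# reacher frame relative to cradle seat estimate
s=np.array([.4522,-.392]); h=np.radians(-85.6); f=np.array([np.cos(h),np.sin(h)]); l=np.array([-f[1],f[0]])
d=P[...,:2]-s; x=d@f; y=d@l; Z=P[...,2]
m=(abs(y)<.06)&(Z>.012)&(Z<.08)&(hsv[...,1]<90)
for a,b in[(-.115,-.07),(-.04,.04),(.075,.1),(.17,.23)]:
    k=m&(x>a)&(x<b); print((a,b),k.sum(),'y',np.percentile(y[k],[2,98]).round(4),'z',np.percentile(Z[k],[50,95]).round(4))
k=m&(x<-.05); print('xmin',np.percentile(x[k],1).round(4))
# knob/cover from top
for n in('top','scene'):
    c=cam(n);P=cloud(c);hs=cv2.cvtColor(c['color'],cv2.COLOR_RGB2HSV)
    m=(hs[...,1]<60)&(hs[...,2]>120)&(abs(P[...,2]-.112)<.006)&(P[...,0]>.58)&(P[...,0]<.72)&(P[...,1]>-.2)&(P[...,1]<-.04)
    rct=cv2.minAreaRect((P[m][:,:2]*1000).astype(np.float32)); print(n,'cover',m.sum(),rct)
    m=(hs[...,2]<70)&(P[...,2]>.118)&(P[...,2]<.15)&(P[...,0]>.60)&(P[...,0]<.69)&(P[...,1]>-.16)&(P[...,1]<-.08)
    print('knob',m.sum(),np.percentile(P[m],[3,50,97],axis=0).round(4).tolist())
E
```

```text
1.0022212019200878 0.0 [ 0.45320169 -0.3946498   0.23071912] [-0.3799043  -0.5070077  -0.02735227]
(-0.115, -0.07) 990 y [-0.0096  0.0104] z [0.0498 0.0513]
(-0.04, 0.04) 3335 y [-0.0252  0.0266] z [0.0511 0.053 ]
(0.075, 0.1) 742 y [-0.0184  0.0192] z [0.048  0.0491]
(0.17, 0.23) 513 y [-0.0509  0.0508] z [0.0346 0.0367]
xmin -0.1076
top cover 639 ((644.1273193359375, -117.39239501953125), (88.52428436279297, 118.95973205566406), 6.43320894241333)
knob 37 [[0.6319, -0.1251, 0.131], [0.6426, -0.1174, 0.1435], [0.6545, -0.1064, 0.1465]]
scene cover 571 ((645.9041137695312, -123.25300598144531), (95.550048828125, 120.59524536132812), 6.162075042724609)
knob 15 [[0.6515, -0.1286, 0.1211], [0.6562, -0.123, 0.1266], [0.6638, -0.1192, 0.1408]]
```

```bash
python3 - <<'E'
from h import *
goto([.62,-.06,.33],down(np.radians(181)))
E
```

```text
shift [319.2, 193.2, -103.5] rot [0.0025, -0.0003, -1.5126] rows>= 8.1
```

Emit:
play_rows(
  xyz=[
    [10,0,-50],
    [30,8,-100],
    [70,30,-104],
    [110,55,-104],
    [150,82,-104],
    [195,112,-104],
    [240,142,-104],
    [285,170,-104],
    [319,193,-104],
    [319,193,-104],
  ],
  rot=[
    [0,0,-0.15],
    [0,0,-0.31],
    [0,0,-0.48],
    [0,0,-0.65],
    [0,0,-0.82],
    [0,0,-1],
    [0,0,-1.18],
    [0,0,-1.35],
    [0,0,-1.51],
    [0,0,-1.51],
  ],
  grip=[1,1,1,1,1,1,1,1,1,1],
)

```text
time_s: 42.7
eef_pos: [0.6203, -0.0577, 0.3288]
eef_rot: [-0.001, -0.01, 1.0, 0.001]
wrist_force: [0.3, -0.4, 0.6]
opening: 1.003
grasp_force: 0.0
```

```bash
cat > cov.py <<'E'
from h import *
def fitcover(c,zt=.112,xy=(.644,-.1175)):
    P=cloud(c);hs=cv2.cvtColor(c['color'],cv2.COLOR_RGB2HSV)
    near=(np.hypot(P[...,0]-xy[0],P[...,1]-xy[1])<.085)
    m=(hs[...,1]<60)&(hs[...,2]>100)&(abs(P[...,2]-zt)<.005)&near
    m=cv2.morphologyEx(m.astype(np.uint8),cv2.MORPH_OPEN,np.ones((3,3)))>0
    vs,us=np.where(m); X=np.array([onz(c,u,v,zt)[:2] for u,v in zip(us,vs)],np.float32)*1000
    r=cv2.minAreaRect(X); print('cover',m.sum(),np.round(r[0],1),np.round(r[1],1),round(r[2],2),'z',np.median(P[m][:,2]).round(4))
    k=(hs[...,2]<70)&near&(P[...,2]>zt+.026)&(P[...,2]<zt+.04)
    if k.sum()>5:
        vs,us=np.where(k); X=np.array([onz(c,u,v,zt+.032)[:2] for u,v in zip(us,vs)],np.float32)*1000
        print('knob',k.sum(),np.round(cv2.minEnclosingCircle(X),1) if 0 else (np.round(cv2.minEnclosingCircle(X)[0],1),round(cv2.minEnclosingCircle(X)[1],1)),X.mean(0).round(1),'z',np.median(P[k][:,2]).round(4))
def fitport(c):
    P=cloud(c); Z=P[...,2]; q=P[...,:2]-SM; cc,s=np.cos(SY),np.sin(SY); x=q[...,0]*cc+q[...,1]*s; y=-q[...,0]*s+q[...,1]*cc
    # deck profile around port: lines through the middle; find where z drops below .097
    for nm,(a,b,sel) in {'x':(x,y,(abs(y-.150)<.035)),'y':(y,x,(abs(x+.020)<.025))}.items():
        c0=-.020 if nm=='x' else .150; h=.0465 if nm=='x' else .0615
        for sg in(-1,1):
            t=sg*(a-c0); k=sel&(t>h-.018)&(t<h+.012)&(Z>.08)
            lo=t[k&(Z<.0965)];hi=t[k&(Z>.0985)]
            print('port wall',nm,sg,'ledge max',np.percentile(lo,98).round(4) if len(lo) else None,'deck min',np.percentile(hi,2).round(4) if len(hi) else None,'expect',h)
E
python3 - <<'E'
from cov import *
o,p,r=obs(); print(p); c=cam('wrist'); np.savez('pics/w16.npz',P=cloud(c),color=c['color'],T=c['T'],K=c['K']); save(c,'w16.png')
fitcover(c); fitport(c)
E
```

```text
[ 0.62033663 -0.05765194  0.32876522]
cover 7365 [ 645.2 -118.7] [ 88.1 119.8] 6.1 z 0.1122
knob 423 (array([ 644.6, -117.8]), 12.5) [ 644.3 -117.9] z 0.144
port wall x -1 ledge max 0.0528 deck min 0.0294 expect 0.0465
port wall x 1 ledge max 0.0505 deck min 0.0498 expect 0.0465
port wall y -1 ledge max 0.0619 deck min 0.0455 expect 0.0615
port wall y 1 ledge max 0.06 deck min 0.0583 expect 0.0615
```

```bash
cat >> cov.py <<'E'
def fitport2(c,P=None):
    P=cloud(c) if P is None else P; Z=P[...,2]
    hole=~((Z>.0985)) & (np.hypot(*np.moveaxis(P[...,:2]-[.6565,.038],-1,0))<.16)
    hole=cv2.morphologyEx(hole.astype(np.uint8),cv2.MORPH_OPEN,np.ones((3,3)))
    pc=proj(c,[.6565,.038,.102]); n,l,s,cen=cv2.connectedComponentsWithStats(hole)
    k=l[int(pc[1]),int(pc[0])]; vs,us=np.where(l==k); X=np.array([onz(c,u,v,.102)[:2] for u,v in zip(us,vs)])
    q=X-SM; cc,sn=np.cos(SY),np.sin(SY); x=q[:,0]*cc+q[:,1]*sn; y=-q[:,0]*sn+q[:,1]*cc
    print('hole',k,len(us),'px',us.min(),us.max(),vs.min(),vs.max(),'x',np.percentile(x,[.5,2,98,99.5]).round(4),'y',np.percentile(y,[.5,2,98,99.5]).round(4))
    r=cv2.minAreaRect((X*1000).astype(np.float32)); print(np.round(r[0],1),np.round(r[1],1),round(r[2],2))
E
python3 - <<'E'
from cov import *
d=np.load('pics/w16.npz'); c={'T':d['T'],'K':d['K']}; fitport2(c,d['P'])
# stand outline from this view: deck front edge & left end
P=d['P'];m=(abs(P[...,2]-.102)<.003)
q=P[m][:,:2]-SM; cc,sn=np.cos(SY),np.sin(SY); x=q[:,0]*cc+q[:,1]*sn; y=-q[:,0]*sn+q[:,1]*cc
k=(y>0.02)&(y<.27)&(x<0); 
for y0 in (.05,.1,.15,.2,.25): kk=k&(abs(y-y0)<.01); print(y0,'front',np.percentile(x[kk],.5).round(4),end=' ')
kk=(abs(x+.02)<.03);print('left end',np.percentile(y[kk],99.8).round(4))
goto([.6447,-.118,.19],down(np.radians(180+6.1)))
E
```

```text
hole 2 7728 px 341 455 169 251 x [-0.0623 -0.0611  0.0266  0.0281] y [0.0874 0.0893 0.2052 0.2073]
[659.4  35.5] [121.6  91.7] 85.48
0.05 front -0.0725 0.1 front -0.0728 0.15 front -0.0728 0.2 front -0.0727 0.25 front -0.0726 left end 0.2777
shift [-24.1, -59.4, 138.8] rot [0.002, -0.0011, -0.0901] rows>= 2.4
```

Emit:
play_rows(
  xyz=[
    [-6,-15,10],
    [-12,-30,30],
    [-18,-45,60],
    [-24,-59,90],
    [-24,-59,120],
    [-24,-59,139],
    [-24,-59,150],
    [-24,-59,150],
    [-24,-59,150],
    [-24,-59,150],
  ],
  rot=[
    [0,0,-0.03],
    [0,0,-0.06],
    [0,0,-0.09],
    [0,0,-0.09],
    [0,0,-0.09],
    [0,0,-0.09],
    [0,0,-0.09],
    [0,0,-0.09],
    [0,0,-0.09],
    [0,0,-0.09],
  ],
  grip=[1,1,1,1,1,1,1,1,1,1],
)

```text
time_s: 44.0
eef_pos: [0.6459, -0.1191, 0.1821]
eef_rot: [0.002, -0.053, 0.999, 0.0]
wrist_force: [-0.2, -1.1, -0.0]
opening: 1.002
grasp_force: 0.0
```

```bash
python3 - <<'E'
from cov import *
o,p,r=obs(); print(p); goto([.6447,-.118,.137],down(np.radians(180+6.1)))
E
```

```text
[ 0.64591949 -0.11912357  0.18206057]
shift [1.3, 1.2, 45.1] rot [0.0001, 0.0038, -0.0013] rows>= 0.7
```

Emit:
play_rows(
  xyz=[
    [1,1,12],
    [1,1,26],
    [1,1,38],
    [1,1,44],
    [1,1,44],
    [1,1,44],
    [1,1,44],
    [1,1,44],
    [1,1,44],
    [1,1,44],
  ],
  rot=[
    [0,0,0],
    [0,0,0],
    [0,0,0],
    [0,0,0],
    [0,0,0],
    [0,0,0],
    [0,0,0],
    [0,0,0],
    [0,0,0],
    [0,0,0],
  ],
  grip=[1,1,1,0.8,0.6,0.4,0.3,0.2,0.2,0.2],
)

```text
time_s: 45.25
eef_pos: [0.6447, -0.1184, 0.1376]
eef_rot: [0.002, -0.052, 0.999, 0.0]
wrist_force: [-0.4, 0.0, 6.0]
opening: 0.269
grasp_force: 59.0
```

Emit:
play_rows(
  xyz=[
    [0,0,0],
    [0,0,0],
    [0,0,-8],
    [0,0,-18],
    [0,0,-30],
    [0,0,-30],
    [0,0,-30],
    [0,0,-30],
    [0,0,-30],
    [0,0,-30],
  ],
  rot=[
    [0,0,0],
    [0,0,0],
    [0,0,0],
    [0,0,0],
    [0,0,0],
    [0,0,0],
    [0,0,0],
    [0,0,0],
    [0,0,0],
    [0,0,0],
  ],
  grip=[0.1,0.1,0.1,0.1,0.1,0.1,0.1,0.1,0.1,0.1],
)

```text
time_s: 46.5
eef_pos: [0.6441, -0.1181, 0.1664]
eef_rot: [0.001, -0.052, 0.999, 0.001]
wrist_force: [0.1, 0.4, -1.2]
opening: 0.271
grasp_force: 58.8
```

```bash
python3 - <<'E'
from cov import *
o,p,r=obs(); print(p,o['opening'],o['grasp_force'],o['wrist_force'])
c=cam('wrist'); fitcover(c,zt=p[2]-.0243); c2=cam('top'); fitcover(c2,zt=p[2]-.0243)
yaw=np.arctan2(*r.apply([1,0,0])[1::-1]); print('yaw',np.degrees(yaw))
goto([.6594-.0000,.0357,.167],down(yaw-np.radians(10.6)))
E
```

```text
[ 0.64405711 -0.11812262  0.16644644] 0.27095899977817434 58.845550417900085 [ 0.12811382  0.36562099 -1.19147795]
cover 16770 [ 644.4 -117.8] [ 86.9 118. ] 6.11 z 0.141
knob 3358 (array([ 640.3, -118.1]), 25.8) [ 641.2 -118.2] z 0.173
cover 12 [ 607.3 -125.2] [11.3  7.4] 0.45 z 0.1405
yaw -173.9927120894699
shift [-31.3, 151.4, -0.2] rot [0.0013, 0.0015, 0.185] rows>= 2.5
```

Emit:
play_rows(
  xyz=[
    [-4,20,0],
    [-10,45,0],
    [-16,75,0],
    [-22,105,0],
    [-28,132,0],
    [-31,151,0],
    [-31,151,0],
    [-31,151,0],
    [-31,151,0],
    [-31,151,0],
  ],
  rot=[
    [0,0,0.025],
    [0,0,0.06],
    [0,0,0.095],
    [0,0,0.13],
    [0,0,0.165],
    [0,0,0.185],
    [0,0,0.185],
    [0,0,0.185],
    [0,0,0.185],
    [0,0,0.185],
  ],
  grip=[0.1,0.1,0.1,0.1,0.1,0.1,0.1,0.1,0.1,0.1],
)

```text
time_s: 47.85
eef_pos: [0.6593, 0.0344, 0.1669]
eef_rot: [0.001, 0.041, 0.999, 0.001]
wrist_force: [0.2, -0.3, -1.6]
opening: 0.271
grasp_force: 59.0
```

```bash
python3 - <<'E'
from cov import *
o,p,r=obs(); print(p)
c=cam('wrist'); fitcover(c,zt=p[2]-.0253,xy=(.6594,.0357))
yaw=np.arctan2(*r.apply([1,0,0])[1::-1]); print('yaw',np.degrees(yaw))
goto([.6592,.0354,.139],down(np.radians(180-4.5)))
E
```

```text
[0.65925175 0.03440914 0.16693751]
cover 11006 [658.7  14.4] [78.3 87. ] 85.26 z 0.1415
knob 3587 (array([656.1,  35.1]), 26.0) [656.4  35. ] z 0.1734
yaw 175.3536099584845
shift [0.1, 0.8, 27.9] rot [0.0014, 0.0017, -0.0025] rows>= 0.4
```

Emit:
play_rows(
  xyz=[
    [0,1,8],
    [0,1,16],
    [0,1,22],
    [0,1,26],
    [0,1,29],
    [0,1,31],
    [0,1,33],
    [0,1,35],
    [0,1,35],
    [0,1,35],
  ],
  rot=[
    [0,0,0],
    [0,0,0],
    [0,0,0],
    [0,0,0],
    [0,0,0],
    [0,0,0],
    [0,0,0],
    [0,0,0],
    [0,0,0],
    [0,0,0],
  ],
  grip=[0.1,0.1,0.1,0.1,0.1,0.1,0.1,0.1,0.1,0.1],
)

```text
time_s: 49.15
eef_pos: [0.6596, 0.0362, 0.132]
eef_rot: [0.001, 0.04, 0.999, 0.001]
wrist_force: [0.5, -0.0, -0.5]
opening: 0.27
grasp_force: 59.3
```

Emit:
play_rows(
  xyz=[
    [0,0,1],
    [0,0,2],
    [0,0,3],
    [0,0,4],
    [0,0,5],
    [0,0,5.5],
    [0,0,6],
    [0,0,6],
    [0,0,6],
    [0,0,6],
  ],
  rot=[
    [0,0,0],
    [0,0,0],
    [0,0,0],
    [0,0,0],
    [0,0,0],
    [0,0,0],
    [0,0,0],
    [0,0,0],
    [0,0,0],
    [0,0,0],
  ],
  grip=[0.1,0.1,0.1,0.1,0.1,0.1,0.1,0.1,0.1,0.1],
)

```text
time_s: 50.4
eef_pos: [0.6591, 0.0364, 0.1276]
eef_rot: [0.001, 0.04, 0.999, 0.001]
wrist_force: [-7.3, -0.1, 10.6]
opening: 0.27
grasp_force: 60.3
```

Emit:
play_rows(
  xyz=[
    [0,0,0.5],
    [0,0,1],
    [0,0,1.5],
    [0,0,2],
    [0,0,2.5],
    [0,0,3],
    [0,0,3],
    [0,0,3],
    [0,0,3],
    [0,0,3],
  ],
  rot=[
    [0,0,0],
    [0,0,0],
    [0,0,0],
    [0,0,0],
    [0,0,0],
    [0,0,0],
    [0,0,0],
    [0,0,0],
    [0,0,0],
    [0,0,0],
  ],
  grip=[0.1,0.1,0.1,0.1,0.1,0.1,0.1,0.1,0.1,0.1],
)

```text
time_s: 51.65
eef_pos: [0.6591, 0.0364, 0.1275]
eef_rot: [0.001, 0.04, 0.999, 0.0]
wrist_force: [-16.5, 0.4, 27.2]
opening: 0.271
grasp_force: 62.1
```

Emit:
play_rows(
  xyz=[
    [0,0,-3],
    [0,0,-3],
    [0,0,-3],
    [0,0,-3],
    [0,0,-3],
    [0,0,-3],
    [0,0,-3],
    [0,0,-3],
    [0,0,-3],
    [0,0,-3],
  ],
  rot=[
    [0,0,0],
    [0,0,0],
    [0,0,0],
    [0,0,0],
    [0,0,0],
    [0,0,0],
    [0,0,0],
    [0,0,0],
    [0,0,0],
    [0,0,0],
  ],
  grip=[0.2,0.3,0.4,0.6,0.8,1,1,1,1,1],
)

```text
time_s: 52.9
eef_pos: [0.6594, 0.0363, 0.126]
eef_rot: [0.001, 0.04, 0.999, 0.001]
wrist_force: [-0.1, 0.0, -0.8]
opening: 1.0
grasp_force: 0.0
```

Emit:
play_rows(
  xyz=[
    [0,0,-10],
    [0,0,-25],
    [0,0,-45],
    [0,0,-70],
    [0,0,-100],
    [10,0,-130],
    [30,0,-160],
    [40,0,-180],
    [40,0,-180],
    [40,0,-180],
  ],
  rot=[
    [0,0,0],
    [0,0,0],
    [0,0,0],
    [0,0,0],
    [0,0,0],
    [0,0,0],
    [0,0,0],
    [0,0,0],
    [0,0,0],
    [0,0,0],
  ],
  grip=[1,1,1,1,1,1,1,1,1,1],
)

```text
time_s: 54.15
eef_pos: [0.6191, 0.0392, 0.3049]
eef_rot: [0.0, 0.04, 0.999, 0.001]
wrist_force: [-1.0, 0.7, 0.2]
opening: 0.998
grasp_force: 0.0
```

```bash
python3 - <<'E'
from cov import *
o,p,r=obs(); print(p,o['wrist_force'])
c=cam('wrist'); fitcover(c,zt=.102,xy=(.6594,.0357)); save(c,'w20.png')
P=cloud(c);hs=cv2.cvtColor(c['color'],cv2.COLOR_RGB2HSV)
m=(hs[...,1]<60)&(hs[...,2]>100)&(abs(P[...,2]-.104)<.01)&(abs(P[...,0]-.659)<.04)&(abs(P[...,1]-.036)<.055)
q=P[m]; f=np.linalg.lstsq(np.c_[q[:,:2]-[.6594,.0357],np.ones(len(q))],q[:,2],rcond=None)[0]; print('plate plane',f.round(4))
s=np.hypot(P[...,0]-.6594,P[...,1]-.0357); d=(hs[...,1]>60)&(abs(P[...,2]-.102)<.004)&(s<.12)&(abs(P[...,0]-.66)<.06); print('deck z',np.median(P[d][:,2]))
q=P[d]; g=np.linalg.lstsq(np.c_[q[:,:2]-[.6594,.0357],np.ones(len(q))],q[:,2],rcond=None)[0]; print('deck plane',g.round(4))
traycheck(cam('scene'))
E
```

```text
[0.61907811 0.03923094 0.30493225] [-0.99029692  0.73187567  0.15232965]
cover 7228 [660.5  36.8] [120.3  88. ] 85.46 z 0.1022
knob 443 (array([658.7,  36.3]), 12.6) [658.6  36.8] z 0.1341
plate plane [-1.000e-04  3.000e-04  1.022e-01]
deck z 0.1021994000852306
deck plane [-0.0011  0.0007  0.1022]
L 100 x [0.001 0.057] y [0.042 0.109] z [0.0148 0.0218 0.0288]
R 125 x [-0.022  0.037] y [-0.097 -0.03 ] z [0.0142 0.0221 0.0313]
```

```bash
python3 - <<'E'
from h import *
for n in('top','scene'):
    c=cam(n); traycheck(c); P=cloud(c)
    d=P[...,:2]-TC; cc,s=np.cos(TH),np.sin(TH); x=d[...,0]*cc+d[...,1]*s; y=-d[...,0]*s+d[...,1]*cc
    m=(abs(x)<.09)&(y>.02)&(y<.15)&(P[...,2]>.021)&(P[...,2]<.05)
    print(n,m.sum(),'x',np.percentile(x[m],[1,50,99]).round(4),'y',np.percentile(y[m],[1,50,99]).round(4))
    f=np.linalg.lstsq(np.c_[x[m],y[m],np.ones(m.sum())],P[m][:,2],rcond=None)[0]; print('top plane',f.round(3))
save(c,'s21.png',(380,130,480,220),6)
E
```

```text
L 85 x [0.    0.057] y [0.052 0.113] z [0.0148 0.0251 0.0326]
R 88 x [-0.024  0.039] y [-0.086 -0.025] z [0.0145 0.026  0.034 ]
top 74 x [0.0008 0.0303 0.0619] y [0.052  0.0837 0.1133]
top plane [0.023 0.001 0.026]
L 109 x [0.001 0.057] y [0.041 0.109] z [0.0143 0.0209 0.0303]
R 118 x [-0.022  0.038] y [-0.095 -0.03 ] z [0.0143 0.0225 0.0314]
scene 58 x [-0.0011  0.0291  0.0602] y [0.039  0.0715 0.1075]
top plane [ 0.013 -0.005  0.025]
```

```bash
python3 -c "
from h import *
print(ctrl.hand_in())"
```

```text
the job is handed in; nothing more can be done
None
```

Handed in at about 54 s. Only two bangles were present, and both lie flat in the tray. One was knocked about 30 mm aside there while the robot was away, but it is still inside the limits. The reacher is level in its cradle and the cover plate is flush in the port. On the first try for a bangle, the reacher's butt pressed on the orange decoy ring with about 26 N, so I re-approached on a clear heading; I did not measure whether the ring shifted.

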